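# Finish a crossed-bar muon detector on its pin jig

### The job

Finish stacking the muon detector on the pin jig, in alternating crossed layers: lay the two short white bars side by side across the two long bars already there, then the two remaining long bars across those, each lying flat and fully down in its own lane between the pins, with its black cap on the side of the jig that has the black connector ledge for it and close outside the pins. Set every bar down instead of dropping it, let go, and leave the bottom bars in their lanes and the other things on the table standing where they are.

Things in the scene. Friction and masses are not known exactly. Their poses are not given: they have to be found in the camera images.
- jig: heavy fixed jig: aluminium plate 168 (x) x 140 (y), top 12 above the table, with 12 upright steel pins of 10 mm diameter (see lanes). Origin at its centre on the table, x along the long side. A black connector ledge (8.5 high, 30 deep, small brass sockets) runs along its +x side, for the long bars' caps, and along its -y side, for the short bars' caps
- mat: fixed grey foam mat 215 (x) x 190 (y) x 4 thick on which the bar supply lies; origin at the centre of its underside
- lane_long0 (a point): middle, on the plate's top, of the lane for long bars (28 wide, along the jig's x) at jig y=+44; axes as the jig's. A bar's origin belongs right above it. Its pins stand at jig x=+-77, y=+-25 and +-63, tips 68 above the table, conical (4 mm wide at the tip) from 60 up. Bar undersides above the table: bottom layer 12, top layer 52
- lane_long1 (a point): middle, on the plate's top, of the lane for long bars (28 wide, along the jig's x) at jig y=-44; axes as the jig's. A bar's origin belongs right above it. Its pins stand at jig x=+-77, y=+-25 and +-63, tips 68 above the table, conical (4 mm wide at the tip) from 60 up. Bar undersides above the table: bottom layer 12, top layer 52
- lane_short0 (a point): middle, on the plate's top, of the lane for short bars (28 wide, along the jig's y) at jig x=+58; axes as the jig's. A bar's origin belongs right above it. Its pins stand at jig y=+-63, x=+-77 (tips 68 above the table) and x=+-39 (tips 46 above it, conical from 38 up). Underside of a short bar in place: 32 above the table
- lane_short1 (a point): middle, on the plate's top, of the lane for short bars (28 wide, along the jig's y) at jig x=-58; axes as the jig's. A bar's origin belongs right above it. Its pins stand at jig y=+-63, x=+-77 (tips 68 above the table) and x=+-39 (tips 46 above it, conical from 38 up). Underside of a short bar in place: 32 above the table
- base_a: LONG white detector bar, 192 overall, 24 wide x 20 high, with a black cap (16 long x 32 wide x 20 high, tiny socket on its end) on one end. Origin mid-width on the underside; x along the bar towards the cap, z up; white body x=-88..87.5, cap 87.5..103.5. Lies in the bottom layer of the jig already, at jig y=+44
- base_a_cap (a point): centre of the black cap of base_a, 10 above the bar's underside
- base_b: LONG white detector bar, 192 overall, 24 wide x 20 high, with a black cap (16 long x 32 wide x 20 high, tiny socket on its end) on one end. Origin mid-width on the underside; x along the bar towards the cap, z up; white body x=-88..87.5, cap 87.5..103.5. Lies in the bottom layer of the jig already, at jig y=-44
- base_b_cap (a point): centre of the black cap of base_b, 10 above the bar's underside
- short_a: SHORT white detector bar, 162 overall, 24 wide x 20 high, with a black cap (16 long x 32 wide x 20 high, tiny socket on its end) on one end. Origin mid-width on the underside; x along the bar towards the cap, z up; white body x=-72..73.5, cap 73.5..89.5. Starts on the bare table behind the work, 0.095 kg
- short_a_cap (a point): centre of the black cap of short_a, 10 above the bar's underside
- short_b: SHORT white detector bar, 162 overall, 24 wide x 20 high, with a black cap (16 long x 32 wide x 20 high, tiny socket on its end) on one end. Origin mid-width on the underside; x along the bar towards the cap, z up; white body x=-72..73.5, cap 73.5..89.5. Starts lying across the two long bars on the mat (underside 24 above the table), 0.095 kg
- short_b_cap (a point): centre of the black cap of short_b, 10 above the bar's underside
- long_a: LONG white detector bar, 192 overall, 24 wide x 20 high, with a black cap (16 long x 32 wide x 20 high, tiny socket on its end) on one end. Origin mid-width on the underside; x along the bar towards the cap, z up; white body x=-88..87.5, cap 87.5..103.5. Starts on the grey mat, under a short bar, 0.11 kg
- long_a_cap (a point): centre of the black cap of long_a, 10 above the bar's underside
- long_b: LONG white detector bar, 192 overall, 24 wide x 20 high, with a black cap (16 long x 32 wide x 20 high, tiny socket on its end) on one end. Origin mid-width on the underside; x along the bar towards the cap, z up; white body x=-88..87.5, cap 87.5..103.5. Starts on the grey mat, under a short bar, beside the other one, 0.11 kg
- long_b_cap (a point): centre of the black cap of long_b, 10 above the bar's underside
- vial_b: bystander, loose: glass vial with a black cap, diameter 28, 63 high, standing on a corner of the mat; origin at its underside
- probe: bystander, loose: slim black wand 85 long (its y) x 13 x 13, lying near an edge of the mat; origin at its underside
- pot: bystander, loose: clear pot with a blue lid, diameter 61, 50 high, on the table; origin at its underside
- holder: bystander, loose: ring-shaped white sample holder, diameter 66, 22 high, behind the loose short bar; origin at its underside
- tin: bystander, loose: flat hinged tin 57 (x) x 83 (y) x 19, behind the loose short bar; origin at its underside

How it is judged:
By the outcome, as a careful person would: the job done as asked, in the order asked, and still so for the second after the job is handed in, with the robot touching nothing.
It also fails if it takes over 67 s, if anything falls off the work surface, if the arm or the gripper's body presses on something with over 40 N, if the wrist force passes 120 N, or if a joint passes its speed limit or range.

### The arm

A 6-joint arm with a two-finger parallel gripper is mounted at the origin on a cart in front of the work surface, level with it; the furniture and walls round the work are solid. World frame = base frame: x ahead of the robot, y to its left, z up, the work surface at z = 0. Lengths are in mm, angles in rad, forces in N, time in s.
With the tool pointing down it reaches from about 275 to 750 mm from the base axis. Payload 10.2 kg.
Tool frame: the origin (TCP) lies between the finger pads; the fingertips stand 17 mm ahead of it and the grasp point (between the pads) lies 2 mm behind it; z points along the fingers, y is the line along which they close (so a half turn about z gives the same grasp; the last joint's range is limited). The gripper opens to 88 mm and grips with 3 to 60 N. Pads are 18 mm wide; open, the fingers measure 123 mm over their backs; the gripper's body (75 mm by 187 mm) begins 45 mm behind the grasp point.
Start: joints at [-0.223, 0.313, 1.498, -0, 1.331, -0.223], TCP at [525.006, -0.014, 255.72] pointing down, gripper open.
Joint ranges: [-2.94, 2.94], [-0.97, 2.17], [0.19, 2.56], [-1.23, 4.37], [0.02, 3.11], [-2.88, 2.88]. Speed limits (rad/s): [2.39, 2.39, 3.01, 3.14, 3.14, 3.14].

### API

Orientations are given as a unit quaternion [x, y, z, w].
In Python, from station import status, capture, order gives the robot as it stands.
- The arm moves only by the tool send_rows, never from a script. Its arguments are lists of equal length, an entry for each row: "translation": the shift along the tool's x, y, z normalised to -1 to 1, where 1 is 200 mm, a list of three; "rot": the turn, a rotation vector about the tool's x, y, z normalised to -1 to 1, where 1 is pi/2 rad, a list of three. In form: {"translation": [[x, y, z], ...], "rot": [[ax, ay, az], ...]}. A call has 1 to 20 rows; each row shifts and turns the commanded pose from where the row before left it, along the tool's axes as they then stand; what a row does not reach is not made up. A row lasts 1/8 s, in which the tool goes at most 62.5 mm and 10.7 degrees, less where a joint would pass 70% of its speed; a pose out of reach is approached as far as the arm can. A call with a number of a shift or a turn outside -1 to 1 is refused whole. A call with a gripper value outside its range is refused whole. "claw" is the opening, from 0 (shut) to 1 (fully open), set as the call begins (left out, the last holds). The fingers move at their own pace and stop on an object; "squeeze" is the grip in N (left out, the last holds). Time passes only in rows, so rows that do not move let the fingers close. It gives the time, the measured TCP pose, the force, the opening and the grip force at its end, in the units of the state.
- status.state(): the state, without advancing time (a new reading comes with each control period).
- capture(name): name is "scene" or "side" or "wrist"; returns a dict with "frame" (420x560x3 uint8, red, green, blue), "camera_matrix" (3x3 intrinsics, pixels), "k1" (the pictures are not rectified: a ray, as slopes to the right and down, at radius r is drawn at 1 + k1 r^2 times it, then the intrinsics apply), "R" (3x3) and "t" (3): a world point X has camera coordinates R X + t. Camera axes: x right, y down, z forward; pixel columns grow to the right and rows downward; lengths in mm; the calibration is good to about 2 mm. A picture is of the moment at which its call begins. There is no depth.
- order.finish_job(): hands the job in; it is judged then, once.
The state is a dict: "clock": time; "joint_pos": joint angles; "joint_velocities": joint speeds; "joint_torque": joint torques, N m; "position": TCP position; "tcp_rot": TCP orientation; "ft_force": force on the tool from outside, world axes, zero at the start; "torque": the same for the moment, N m; "grip_width": finger opening in mm; "gripper_force": force on a finger pad.
Only numpy, scipy, OpenCV 4.12 (cv2) and the standard library are available. Lean on these libraries where they do the work, as an engineer would, in place of code of your own. Each camera call takes 0.05 s, during which the arm holds its last target. There are 200 camera calls.

## Working session

There is one attempt and no reset: what is moved stays moved. The work goes in short steps, Python scripts to look and compute and a tool call to move; the robot and the scene stay as the last step left them, time stands still between calls to the robot, and variables do not carry over. Pictures are saved under pics/ and viewed, at most 10 in all, crops included, and the job is handed in when it is done.

Besides the shell and the picture viewer there is one more tool, called as name(argument=value, ...) on one line, values as JSON. send_rows: Moves the arm, as the interface text tells. Scaled input: -1 to 1 covers 200 mm each way for a shift and pi/2 rad each way for a turn. Its arguments: {"type":"object","properties":{"translation":{"type":"array","items":{"type":"array","items":{"type":"number","minimum":-1,"maximum":1}}},"rot":{"type":"array","items":{"type":"array","items":{"type":"number","minimum":-1,"maximum":1}}},"claw":{"type":"number"},"squeeze":{"type":"number"}},"required":["translation","rot"]}

```bash
ls; mkdir -p pics
python3 - <<'E'
from station import status, capture
import cv2,pickle,numpy as np
s=status.state();print(s['clock'],s['position'],s['tcp_rot'],s['grip_width'])
fs={}
for n in ['scene','side','wrist']:
    f=capture(n);fs[n]=f;print(n,f['camera_matrix'].tolist(),f['k1'],f['R'].tolist() if hasattr(f['R'],'tolist') else f['R'],f['t'])
pickle.dump(fs,open('f0.pkl','wb'))
for n in fs: cv2.imwrite(f'pics/{n}0.png',cv2.resize(fs[n]['frame'],(800,600),interpolation=cv2.INTER_CUBIC)[:,:,::-1])
E
```

```text
pics
0.0 [5.24798132e+02 4.85504828e-02 2.55180340e+02] [ 7.07111975e-01  7.07101329e-01 -3.17881259e-04 -5.13460122e-04] 88.28056685877526
scene [[520.089928001321, 0.0, 287.0009699538476], [0.0, 520.089928001321, 214.66036237937925], [0.0, 0.0, 1.0]] -0.044777776114374376 [[0.6587303067464797, -0.7523620180604605, -0.005077081216668252], [-0.5519957285056641, -0.4786923108024614, -0.6827549979971592], [0.5112485683942697, 0.4525539364082379, -0.7306297529913619]] [-521.54485349  276.36348709 1120.22267714]
side [[390.6293561292173, 0.0, 274.29712801949233], [0.0, 390.6293561292173, 210.27846863937333], [0.0, 0.0, 1.0]] -0.06615668184326066 [[0.9403113934730358, -0.33980805168245676, 0.018573403472999205], [-0.1768216346456865, -0.5344723037491793, -0.8264825866564112], [0.2907724072638692, 0.7738668131770593, -0.5626558118753927]] [-584.99741718   52.42663429  928.32201512]
wrist [[294.17541060908945, 0.0, 277.51595434282183], [0.0, 294.17541060908945, 212.6581024634753], [0.0, 0.0, 1.0]] -0.052868475108020216 [[0.999998556400181, -0.00032757188744872906, -0.0016673014765281235], [0.00018971423439182548, -0.9535819233873861, 0.30113365703176326], [-0.0016885514692625517, -0.3011335386260934, -0.9535804846516437]] [-524.62210331  -41.51009537  390.72618725]
```

View pics/scene0.png

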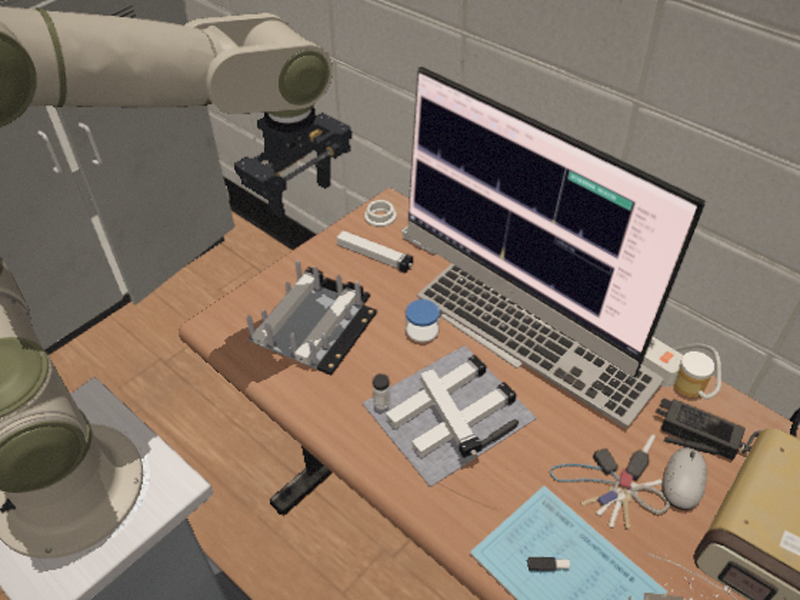

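View pics/side0.png

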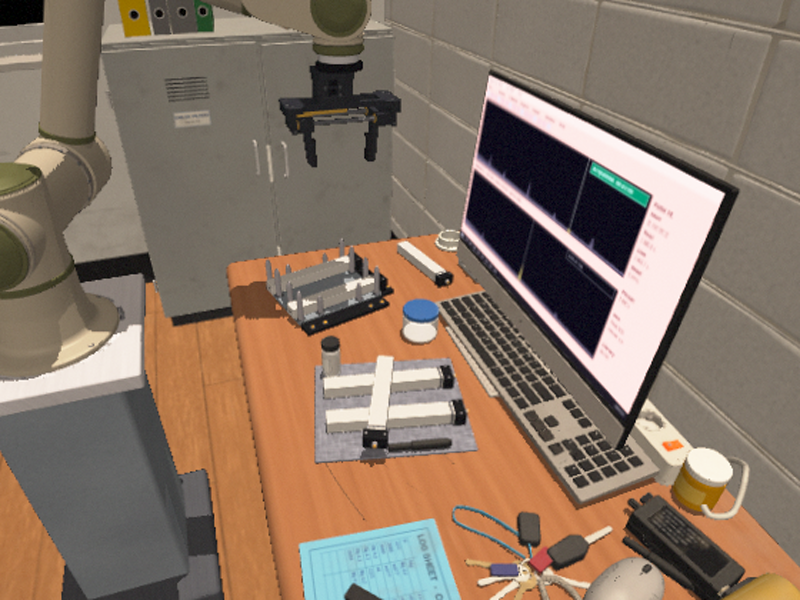

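View pics/wrist0.png

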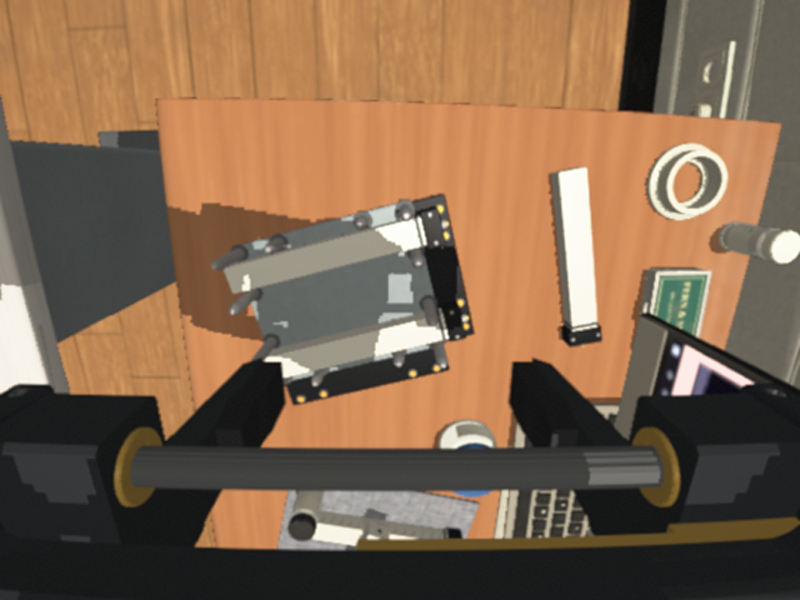

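The scene picture shows the jig at about (315,320), short_a at (375,250), the mat stack at (450,415) and a monitor at the right. The side picture shows the mat bars clearly, with short_b's cap at (375,438). The wrist picture shows the jig pins and short_a from (572,172) to (583,333); the mat is mostly hidden.

```bash
cat > h.py <<'E'
import numpy as np,cv2,pickle
from station import status,capture
def ray(f,uv):
    K=f['camera_matrix'];k=f['k1']
    d=(np.array(uv,float)-[K[0][2],K[1][2]])/K[0][0]; s=d.copy()
    for _ in range(20): s=d/(1+k*(s@s))
    R=np.array(f['R']); c=-R.T@np.array(f['t']); v=R.T@np.array([s[0],s[1],1]); return c,v/np.linalg.norm(v)
def onz(f,uv,z):
    c,v=ray(f,uv); return c+v*(z-c[2])/v[2]
def tri(*fu):
    A=0;b=0
    for f,uv in fu:
        c,v=ray(f,uv); P=np.eye(3)-np.outer(v,v); A=A+P;b=b+P@c
    X=np.linalg.solve(A,b); return X
def proj(f,X):
    p=np.array(f['R'])@X+f['t']; s=p[:2]/p[2]; s=s*(1+f['k1']*(s@s)); K=f['camera_matrix']
    return s*K[0][0]+[K[0][2],K[1][2]]
E
python3 - <<'E'
from h import *
np.set_printoptions(precision=1,suppress=True)
f=pickle.load(open('f0.pkl','rb'));q=560/800
sc,sd,w=f['scene'],f['side'],f['wrist']
for n in f: print(n,ray(f[n],(280,210))[0])
P=lambda a:np.array(a)*q
print('shortA white end top w',onz(w,P((570,170)),20),'cap end',onz(w,P((583,327)),20))
print('shortA tri cap top', tri((sc,P((408,262))),(sd,P((446,280))),))
for nm,a,b in [('sb free',(430,373),(380,358)),('sb cap',(470,440),(375,432)),('l far cap',(477,362),(445,370)),('l far free',(393,413),(326,380)),('l near cap',(508,390),(458,405)),('l near free',(418,440),(330,415)),('vial top',(381,379),(331,342)),('pot top',(422,312),(420,310))]:
    print(nm,tri((sc,P(a)),(sd,P(b))),onz(sc,P(a),24),onz(sd,P(b),24))
print('monitor', tri((sc,P((408,215))),(sd,P((462,230)))), tri((sc,P((640,365))),(sd,P((625,447)))))
print('monitor top', tri((sc,P((420,70))),(sd,P((490,72)))), tri((sc,P((700,205))),(sd,P((735,188)))))
print('keyb', [onz(sd,P(p),8) for p in [(440,295),(490,390),(580,500)]])
print('jig corners w', [onz(w,P(p),10) for p in [(445,197),(472,335),(447,368),(293,402)]])
print('holder',onz(w,P((688,182)),22),'tin',onz(w,P((675,310)),19), 'ballpost',onz(w,P((778,245)),50))
E
```

```text
scene [ -76.6 -767.1 1004.5]
side [ 289.4 -889.2  576.5]
wrist [525.3  77.9 384.2]
shortA white end top w [669.9  80.3  20. ] cap end [699.  -59.8  20. ]
shortA tri cap top [711.4 -64.6   1.8]
sb free [ 496.1 -300.9   53.5] [ 517.4 -284.7   24. ] [ 504.6 -270.6   24. ]
sb cap [ 446.8 -423.    40.5] [ 457.8 -416.1   24. ] [ 449.9 -410.3   24. ]
l far cap [ 586.1 -330.4   26.3] [ 587.4 -329.5   24. ] [ 587.6 -327.9   24. ]
l far free [ 414.7 -294.1   26.5] [ 417.1 -292.1   24. ] [ 414.2 -292.5   24. ]
l near cap [ 571.5 -405.3   28.9] [ 574.1 -403.7   24. ] [ 574.5 -400.7   24. ]
l near free [ 405.1 -354.5   18.7] [ 405.  -355.3   24. ] [ 402.  -361.9   24. ]
vial top [ 434.8 -251.1   58.9] [ 454.6 -231.5   24. ] [ 443.7 -209.    24. ]
pot top [ 600.5 -195.7   42.4] [ 613.7 -184.6   24. ] [ 611. -172.   24.]
monitor [747.2 -37.   87.9] [ 749.  -544.3   31. ]
monitor top [771.6 -41.8 380.6] [ 750.8 -551.5  384. ]
keyb [array([ 673.5, -118.5,    8. ]), array([ 641. , -373.9,    8. ]), array([ 653.6, -582. ,    8. ])]
jig corners w [array([566.8,  56.9,  10. ]), array([597. , -71.6,  10. ]), array([ 574.3, -106.4,   10. ]), array([ 419.5, -144.9,   10. ])]
holder [773.1  72.4  22. ] tin [785.8 -43.5  19. ] ballpost [844.1  24.   50. ]
```

send_rows(translation=[[-0.2, -0.09, 0.06], [-0.2, -0.09, 0.06], [0, 0, 0], [0, 0, 0], [0, 0, 0]], rot=[[0, 0, 0], [0, 0, 0], [0, 0, -0.072], [0, 0, -0.072], [0, 0, 0]])

```text
clock: 0.78
position: [488.9, -80.1, 231.6]
tcp_rot: [0.623, 0.782, -0.0, -0.0]
ft_force: [-0.1, 0.8, 0.2]
grip_width: 88.3
gripper_force: 0.0
```

Run:
```python
from h import *
fs={n:capture(n) for n in ['wrist','scene','side']};s=status.state();fs['s']=s
pickle.dump(fs,open('f1.pkl','wb'));print(s['clock'],s['position'],s['tcp_rot'])
im=fs['wrist']['frame'][60:300,100:420,::-1]
cv2.imwrite('pics/w1.png',cv2.resize(im,(800,600),interpolation=cv2.INTER_CUBIC))
```

```text
0.925 [488.99322181 -79.88955824 231.65402231] [ 6.23465664e-01  7.81850727e-01 -3.76081200e-05 -7.24872364e-05]
```

View pics/w1.png

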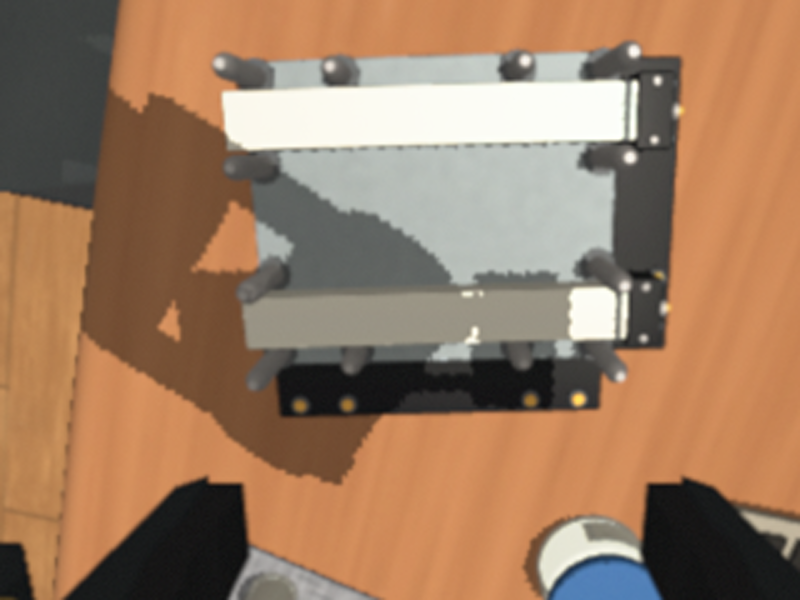

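The crop shows all 12 pin tips (tall pins at (220,63), (634,50), (258,382), (617,376) and others), both base bars and the ledges with brass sockets.

```bash
cat >> h.py <<'E'
def fit2(A,B):
    A=np.array(A,float);B=np.array(B,float)[:,:2];a=A.mean(0);b=B.mean(0)
    M=(A-a)@np.array([1,1j]);N=(B-b)@np.array([1,1j]);k=(np.conj(M)@N)/(np.abs(M)**2).sum()
    t=complex(*b)-k*complex(*a); r=N-k*M
    return (t.real,t.imag),np.degrees(np.angle(k)),abs(k),np.abs(r).round(1)
E
python3 - <<'E'
from h import *
np.set_printoptions(precision=1,suppress=True)
f=pickle.load(open('f1.pkl','rb'));w=f['wrist'];g=pickle.load(open('f0.pkl','rb'))['wrist']
T=[((-77,63),(220,63)),((77,63),(634,50)),((-77,25),(230,166)),((77,25),(630,158)),((-77,-25),(247,293)),((77,-25),(624,286)),((-77,-63),(258,382)),((77,-63),(617,376))]
S=[((-39,63),(333,66)),((39,63),(524,61)),((-39,-63),(350,369)),((39,-63),(521,362))]
p=lambda u:np.array(u)/2.5+[100,60]
for z in (66,68,70): print(z,*fit2([a for a,_ in T],[onz(w,p(u),z) for _,u in T]))
print(fit2([a for a,_ in S],[onz(w,p(u),46) for _,u in S]))
print(fit2([a for a,_ in T+S],[onz(w,p(u),68) for _,u in T]+[onz(w,p(u),46) for _,u in S]))
# heights from two wrist places
for u0,u1 in [((220,264),T[0][1]),((405,208),T[1][1]),((237,305),T[2][1]),((418,258),T[3][1])]:
    print('tri',tri((g,np.array(u0)*.7),(w,p(u1))))
# base bars: white top corners at z=32
for c in [[(222,92),(625,80),(630,142),(228,151)],[(243,292),(618,288),(618,340),(247,348)]]: print([onz(w,p(u),32)[:2] for u in c])
E
```

```text
66 (np.float64(473.5548601697901), np.float64(-33.257783688599545)) 14.234466688376845 0.9975909250306221 [1.  0.7 1.  0.5 0.8 0.5 1.6 1.2]
68 (np.float64(473.54347235985927), np.float64(-33.05998339313932)) 14.234466688376834 0.9908169852275708 [1.  0.7 1.  0.5 0.8 0.5 1.6 1.2]
70 (np.float64(473.5320845499284), np.float64(-32.86218309767909)) 14.234466688376846 0.9840430454245193 [1.  0.7 1.  0.5 0.8 0.5 1.6 1.2]
((np.float64(473.23066838541763), np.float64(-33.61059313655612)), np.float64(14.184569644504432), np.float64(0.9903361194793897), array([0.8, 0.5, 1.1, 0.8]))
((np.float64(473.4392043683786), np.float64(-33.24351997427825)), np.float64(14.221986738371278), np.float64(0.9906965997107017), array([0.8, 0.9, 0.9, 0.5, 1. , 0.4, 1.7, 0.9, 0.6, 0.6, 1.3, 1.1]))
tri [381.    8.2  55.2]
tri [532.9  50.1  56.3]
tri [387.1 -30.1  44.2]
tri [543.3  11.   55.4]
[array([374.9,  -1.3]), array([539.2,  40.9]), array([548.4,  17.4]), array([381. , -24.6])]
[array([396.5, -84.1]), array([561.5, -44.5]), array([568.6, -67.7]), array([ 402.1, -109.7])]
```

send_rows(translation=[[0, 0, 0], [0, 0, 0], [-0.27, 0.02, 0], [-0.27, 0.02, 0], [-0.27, 0.02, 0], [-0.27, 0.02, 0], [-0.27, 0.02, 0], [-0.27, 0.02, 0], [0, 0, 0]], rot=[[0, 0, 0.11], [0, 0, 0.11], [0, 0, 0.11], [0, 0, 0.05], [0, 0, 0], [0, 0, 0], [0, 0, 0], [0, 0, 0], [0, 0, 0]])

```text
clock: 2.05
position: [410.2, -396.7, 231.1]
tcp_rot: [0.827, 0.563, -0.0, -0.0]
ft_force: [-0.4, 0.4, -0.0]
grip_width: 88.1
gripper_force: 0.0
```

Run:
```python
from h import *
fs={n:capture(n) for n in ['wrist','scene','side']};s=status.state();fs['s']=s
pickle.dump(fs,open('f2.pkl','wb'));print(s['clock'],s['position'],s['tcp_rot'])
im=fs['wrist']['frame'][40:340,80:480,::-1]
cv2.imwrite('pics/w2.png',cv2.resize(im,(800,600),interpolation=cv2.INTER_CUBIC))
```

```text
2.2 [ 411.83454213 -393.20527483  231.62616795] [ 8.25301997e-01  5.64691526e-01  1.20377124e-04 -2.82294660e-04]
```

View pics/w2.png

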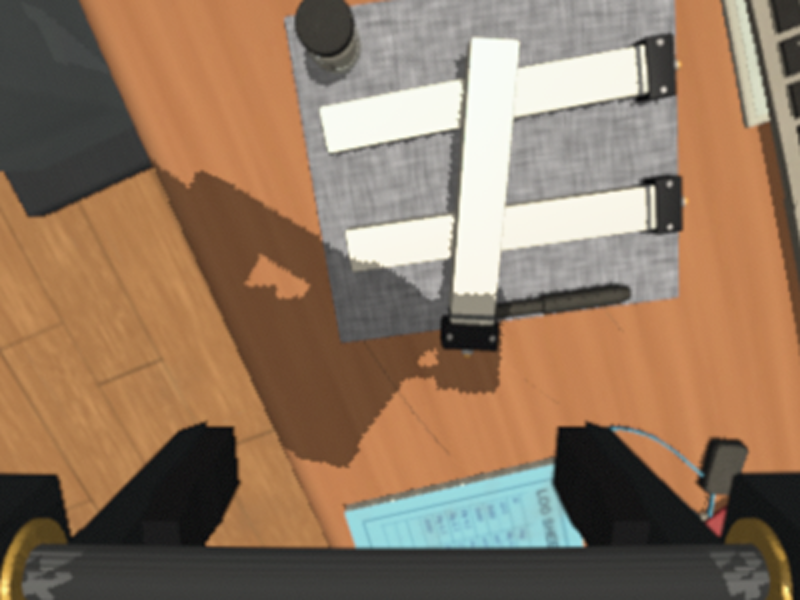

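The crop shows short_b on top with centreline (494,39) to (474,317) and its cap at (470,333), plus the two longs with free ends at (325,130) and (349,250) and caps at (656,67) and (666,204). The vial is at (325,30) and the probe at (565,300).

```bash
cat >> h.py <<'E'
def bar(f,c,z,L0,L1):
    "c: pixel corners freeL,freeR,capL,capR of the white top; L0,L1 body x-range -> origin,yaw,checks"
    P=[onz(f,u,z)[:2] for u in c]; a=(P[0]+P[1])/2; b=(P[2]+P[3])/2; d=b-a; n=np.linalg.norm(d); e=d/n
    nrm=np.array([-e[1],e[0]]); m=(a+b)/2-e*(L0+L1)/2
    return m,np.degrees(np.arctan2(e[1],e[0])),'len',n,'of',L1-L0,'w',abs((P[0]-P[1])@nrm),abs((P[2]-P[3])@nrm)
E
python3 - <<'E'
from h import *
np.set_printoptions(precision=1,suppress=True)
f=pickle.load(open('f2.pkl','rb'));w=f['wrist']
p=lambda c:[np.array(u)/2+[80,40] for u in c]
print('sb',bar(w,p([(470,38),(519,40),(451,319),(497,319)]),44,-72,73.5))
print('lfar',bar(w,p([(320,107),(330,153),(635,47),(642,98)]),24,-88,87.5))
print('lnear',bar(w,p([(346,230),(353,270),(647,186),(650,232)]),24,-88,87.5))
q=pickle.load(open('f0.pkl','rb'));
# height of short_b via scene/side with the wrist rays (cap top corner, free end mid)
P=np.array([494.5,39])/2+[80,40]
print('tri free', tri((w,P),(q['scene'],np.array((430,373))*.7)), tri((w,P),(q['side'],np.array((383,358))*.7)))
P=np.array([472,333])/2+[80,40]
print('tri cap', tri((w,P),(q['scene'],np.array((469,440))*.7)), tri((w,P),(q['side'],np.array((376,432))*.7)))
w0=q['wrist']
print('sa',bar(w0,[np.array(u)*.7 for u in [(553,174),(587,168),(565,328),(598,324)]],20,-72,73.5))
s=f['s'];print(s['position'])
g=np.array([473.4,-33.2]);t=np.radians(14.2)
for n,l in [('long0',(0,44)),('long1',(0,-44)),('short0',(58,0)),('short1',(-58,0))]:
    print(n,g+np.array([[np.cos(t),-np.sin(t)],[np.sin(t),np.cos(t)]])@l)
E
```

```text
sb (array([ 477.4, -353. ]), np.float64(-113.52542787734413), 'len', np.float64(142.3480935623497), 'of', 145.5, 'w', np.float64(24.14945106395543), np.float64(25.608005121278545))
lfar (array([ 493.2, -312.4]), np.float64(-11.343089914586288), 'len', np.float64(170.14704916825144), 'of', 175.5, 'w', np.float64(24.19126310560409), np.float64(26.045779586454184))
lnear (array([ 479.9, -380.6]), np.float64(-13.578936736136157), 'len', np.float64(170.80560562579151), 'of', 175.5, 'w', np.float64(23.113541583430898), np.float64(25.9209861238397))
tri free [ 508.7 -289.    35.9] [ 505.2 -287.5   37.8]
tri cap [ 444.2 -424.2   48.5] [ 445.3 -426.8   42.5]
sa (array([683.5,  11.1]), np.float64(-78.76950933525373), 'len', np.float64(141.01265446575874), 'of', 145.5, 'w', np.float64(28.88638894379362), np.float64(31.09303666777142))
[ 411.8 -393.2  231.6]
long0 [462.6   9.5]
long1 [484.2 -75.9]
short0 [529.6 -19. ]
short1 [417.2 -47.4]
```

send_rows(translation=[[0.16, 0.117, 0], [0.16, 0.117, 0.1], [0, 0, 0.25], [0, 0, 0.25], [0, 0, 0.22], [0, 0, 0], [0, 0, 0]], rot=[[0, 0, 0.013], [0, 0, 0.013], [0, 0, 0], [0, 0, 0], [0, 0, 0], [0, 0, 0], [0, 0, 0]])

```text
clock: 3.08
position: [479.7, -352.1, 69.8]
tcp_rot: [0.836, 0.548, 0.0, 0.001]
ft_force: [0.0, -0.2, 0.5]
grip_width: 88.0
gripper_force: 0.0
```

Run:
```python
from h import *
f=capture('wrist');s=status.state();pickle.dump((f,s),open('f3.pkl','wb'));print(s['position'],s['tcp_rot'])
cv2.imwrite('pics/w3.png',f['frame'][:,:,::-1])
```

```text
[ 479.75351769 -352.40780868   70.14570511] [8.36495799e-01 5.47970217e-01 3.05437732e-04 1.82374972e-03]
```

View pics/w3.png

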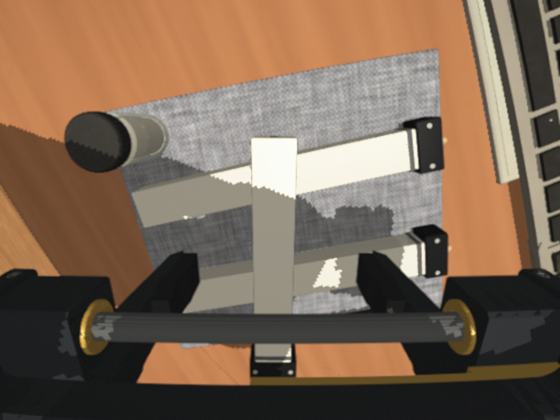

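The bar at columns 252–297 is centred between the fingers (190 and 365) and runs straight along the tool.

send_rows(translation=[[0.01, 0, 0.1], [0, 0, 0.08], [0, 0, 0]], rot=[[0, 0, 0], [0, 0, 0], [0, 0, 0]])

```text
clock: 3.5
position: [480.6, -350.7, 34.0]
tcp_rot: [0.837, 0.548, 0.001, 0.002]
ft_force: [0.9, 0.6, 0.9]
grip_width: 88.1
gripper_force: 0.8
```

send_rows(translation=[[0, 0, 0], [0, 0, 0], [0, 0, 0], [0, 0, 0], [0, 0, 0]], rot=[[0, 0, 0], [0, 0, 0], [0, 0, 0], [0, 0, 0], [0, 0, 0]], claw=0, squeeze=30)

```text
clock: 4.12
position: [479.5, -350.3, 31.7]
tcp_rot: [0.837, 0.548, -0.0, -0.0]
ft_force: [-0.1, 0.4, 0.0]
grip_width: 40.4
gripper_force: 0.0
```

send_rows(translation=[[0, 0, 0], [0, 0, 0], [0, 0, 0], [0, 0, -0.08], [0, 0, -0.2], [0, 0, -0.2], [0, 0, -0.12], [0.213, -0.15, 0], [0.213, -0.15, 0], [0.213, -0.15, 0], [0.213, -0.15, 0], [0.213, -0.15, 0], [0.213, -0.15, 0], [0, 0, 0], [0, 0, 0], [0, 0, 0], [0, 0, 0], [0, 0, 0], [0, 0, 0]], rot=[[0, 0, 0], [0, 0, 0], [0, 0, 0], [0, 0, 0], [0, 0, 0], [0, 0, 0], [0, 0, 0], [0, 0, 0], [0, 0, 0], [0, 0, 0], [0, 0, 0], [0, 0, 0], [0, 0, 0], [0, 0, -0.105], [0, 0, -0.105], [0, 0, -0.105], [0, 0, -0.105], [0, 0, 0], [0, 0, 0]])

```text
clock: 6.5
position: [416.9, -44.0, 152.1]
tcp_rot: [0.615, 0.788, 0.0, 0.0]
ft_force: [-0.1, 0.6, -1.4]
grip_width: 23.7
gripper_force: 29.8
```

Run:
```python
from h import *
f=capture('wrist');s=status.state();pickle.dump((f,s),open('f4.pkl','wb'));print(s['position'],s['tcp_rot'],s['grip_width'])
cv2.imwrite('pics/w4.png',cv2.resize(f['frame'][:,:,::-1],(800,600),interpolation=cv2.INTER_CUBIC))
```

```text
[416.82925815 -43.97976228 152.03376112] [6.15169417e-01 7.88394906e-01 8.54667473e-05 2.28824782e-04] 24.097683719218455
```

View pics/w4.png

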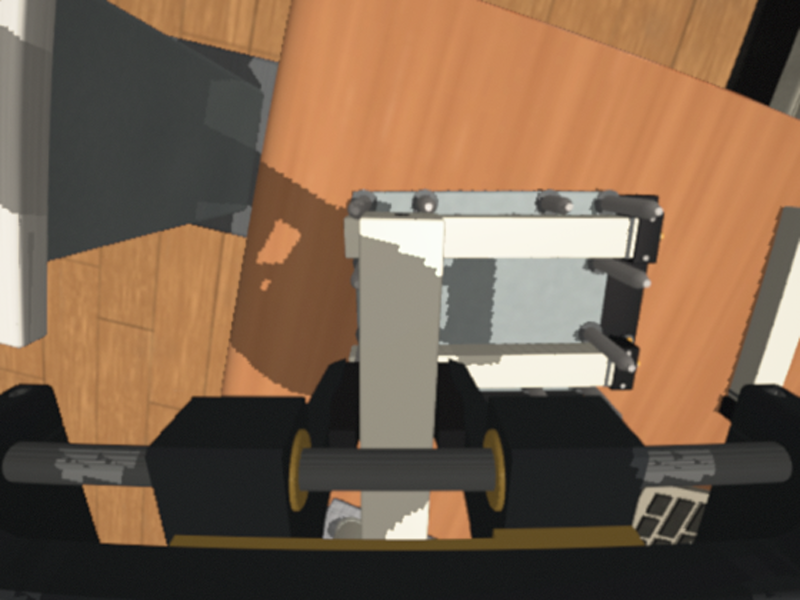

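The held bar's free end is at (360–443,217), straight along the tool. The jig is behind it and looks parallel, with visible pin tips near (353,212), (427,205), (660,210), (645,280) and (630,367).

```bash
cat >> h.py <<'E'
J=[473.4,-33.2,14.2]
def jig(x,y,z,J=J):
    t=np.radians(J[2]); return np.array([J[0]+x*np.cos(t)-y*np.sin(t),J[1]+x*np.sin(t)+y*np.cos(t),z])
def tool(s,X):
    from scipy.spatial.transform import Rotation as R
    return R.from_quat(s['tcp_rot']).inv().apply(np.array(X)-s['position'])
E
python3 - <<'E'
from h import *
np.set_printoptions(precision=1,suppress=True)
f,s=pickle.load(open('f4.pkl','rb'));k=1/.7
for q in [(360,217),(443,218),(360,340),(440,340)]: print('bar',tool(s,onz(f,np.array(q)*.7,164.3)))
for a in [(-77,63,68),(-39,63,46),(39,63,46),(77,63,68),(77,25,68),(77,-25,68)]: print(a,proj(f,jig(*a))*k)
im=f['frame'][120:280,230:470,::-1]
im=cv2.resize(im,None,fx=3.3,fy=3.3,interpolation=cv2.INTER_CUBIC)
for a in [(-77,63,68),(-39,63,46),(39,63,46),(77,63,68),(77,25,68),(77,-25,68),(39,63,12),(-39,63,12)]:
    p=(proj(f,jig(*a))-[230,120])*3.3; cv2.drawMarker(im,tuple(int(v) for v in p),(0,0,255),cv2.MARKER_CROSS,12,1)
cv2.imwrite('pics/w4c.png',im)
E
```

```text
bar [ 65.9  -9.7 -12.3]
bar [ 65.6  13.  -12.3]
bar [ 29.5 -10.7 -12.3]
bar [ 29.5  13.3 -12.3]
(-77, 63, 68) [356.5 209.9]
(-39, 63, 46) [429.5 206.2]
(39, 63, 46) [570.3 206.6]
(77, 63, 68) [660.1 210.9]
(77, 25, 68) [647.8 283.2]
(77, -25, 68) [632.2 368.1]
```

View pics/w4c.png

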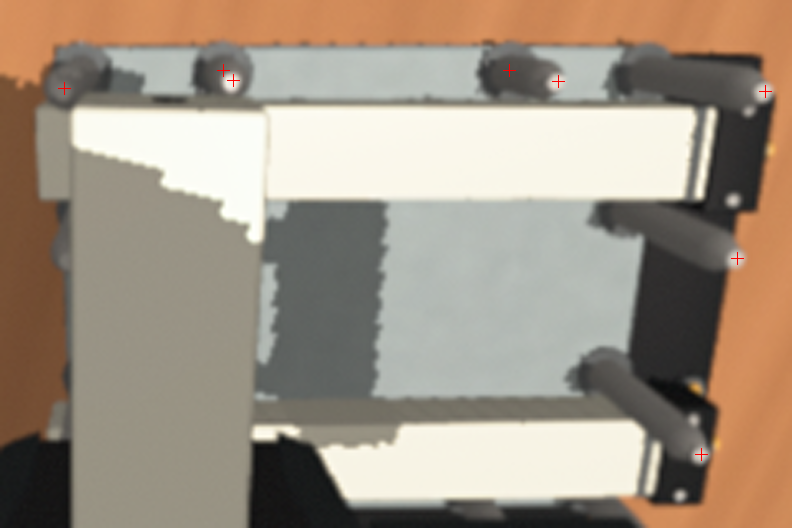

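```bash
cat >> h.py <<'E'
def edges(f,s,z,rows,c0,half=45,ws=9):
    "strongest left/right gradient columns about column c0 -> tool coords of both edges per row, line fits"
    g=cv2.GaussianBlur(cv2.cvtColor(f['frame'],cv2.COLOR_RGB2GRAY),(3,3),0).astype(float)
    out=[]
    for r in rows:
        d=g[r,2:]-g[r,:-2]; d=np.r_[0,d,0]
        out.append(d)
    return out
E
python3 - <<'E'
from h import *
np.set_printoptions(precision=2,suppress=True)
f,s=pickle.load(open('f4.pkl','rb'))
for a in [(-58,63,46),(-58,0,46),(-58,-63,46)]: print('lane in tool',tool(s,jig(*a)))
# saturation mask separates white bar from wood; look for bar edges in rows 155..250
g=cv2.cvtColor(f['frame'],cv2.COLOR_RGB2GRAY).astype(float)
L=[];Rr=[]
for r in range(158,254,2):
    dl=np.abs(np.gradient(g[r])); 
    cl=246+np.argmax(dl[246:258]); cr=300+np.argmax(dl[300:316])
    def sub(c):
        w=dl[c-2:c+3]; return c+(w@np.arange(-2,3))/w.sum()
    L.append(tool(s,onz(f,(sub(cl),r),164.3)));Rr.append(tool(s,onz(f,(sub(cr),r),164.3)))
for n,A in (('L',np.array(L)),('R',np.array(Rr))):
    A=A[:,:2]; m=np.abs(A[:,1]-np.median(A[:,1]))<2; c=np.polyfit(A[m,0],A[m,1],1); res=A[m,1]-np.polyval(c,A[m,0]); m2=np.abs(res)<1;c=np.polyfit(A[m][m2,0],A[m][m2,1],1)
    print(n,c,np.degrees(np.arctan(c[0])),res[m2].std(),m2.sum(),A[::8])
E
```

```text
lane in tool [ 59.6   -0.69 106.02]
lane in tool [ -3.4   -0.55 106.03]
lane in tool [-66.4   -0.41 106.05]
L [  0.02 -11.59] 1.3123766963038104 0.13328908035525197 47 [[ 63.51 -10.07]
 [ 57.15 -10.44]
 [ 50.58 -10.4 ]
 [ 43.81 -10.59]
 [ 36.8  -10.69]
 [ 29.53 -11.01]]
R [ 0.01 12.65] 0.5232542658028716 0.3398860268441745 26 [[63.49 13.28]
 [57.13 13.09]
 [50.56 13.27]
 [43.78 15.19]
 [36.77 15.14]
 [29.51 12.48]]
```

send_rows(translation=[[0.01, -0.005, 0.1], [0, 0, 0.12], [0, 0, 0.1], [0, 0, 0]], rot=[[0, 0, -0.012], [0, 0, 0], [0, 0, 0], [0, 0, 0]])

```text
clock: 7.05
position: [414.8, -42.1, 87.1]
tcp_rot: [0.607, 0.795, -0.0, -0.001]
ft_force: [-0.3, -0.7, -1.1]
grip_width: 23.3
gripper_force: 29.8
```

Run:
```python
from h import *
f=capture('wrist');sd=capture('side');s=status.state();pickle.dump((f,s,sd),open('f5.pkl','wb'));print(s['position'],s['tcp_rot'],s['grip_width'])
im=cv2.resize(f['frame'][110:270,210:410,::-1],None,fx=3,fy=3,interpolation=cv2.INTER_CUBIC)
im2=sd['frame'][150:240,170:290,::-1]
im2=cv2.resize(im2,(600,450),interpolation=cv2.INTER_CUBIC)[:, :]
im2=cv2.resize(im2,(200*1,150)) if 0 else im2
for a in [(-77,63,68),(-39,63,46),(-77,25,68),(-39,63,12)]:
    p=(proj(f,jig(*a))-[210,110])*3; cv2.drawMarker(im,tuple(int(v) for v in p),(0,0,255),cv2.MARKER_CROSS,10,1)
cv2.imwrite('pics/w5.png',im)
```

```text
[415.63079013 -42.39151673  88.33592988] [6.07002617e-01 7.94699775e-01 7.71659881e-05 2.90192203e-04] 23.880007775498107
```

View pics/w5.png

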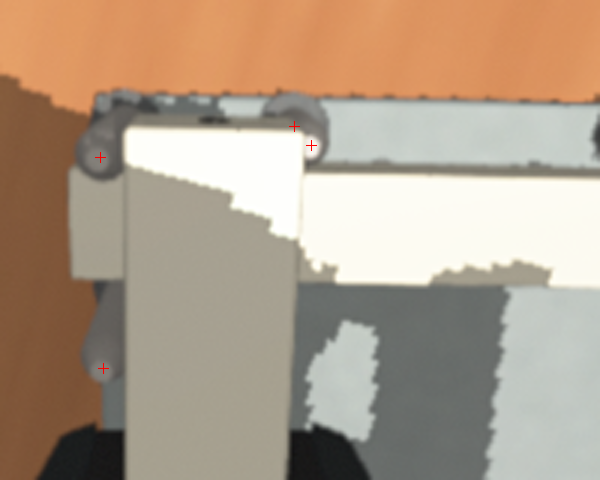

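The pin-tip predictions land on the tips at (100,157), (311,146) and (103,368). The held bar's free end spans (125–304,130).

Run:
```python
from h import *
np.set_printoptions(precision=2,suppress=True)
f,s,_=pickle.load(open('f5.pkl','rb'))
for a in [(-58,63,46),(-58,0,46)]: print('lane in tool',tool(s,jig(*a)))
for q in [(125,129),(305,132),(125,300),(295,300),(125,420),(289,420)]: print(tool(s,onz(f,np.array(q)/3+[210,110],s['position'][2]+12.3)))
```

```text
lane in tool [57.74  1.3  42.32]
lane in tool [-5.25  0.14 42.34]
[ 66.1  -10.49 -12.33]
[ 65.71  12.8  -12.32]
[ 42.99 -11.1  -12.32]
[ 42.99  12.17 -12.31]
[ 25.04 -11.6  -12.31]
[ 25.05  11.87 -12.3 ]
```

send_rows(translation=[[0.004, 0.003, 0.06], [0, 0, 0.06], [0, 0, 0.06], [0, 0, 0.02], [0, 0, 0]], rot=[[0, 0, -0.002], [0, 0, 0], [0, 0, 0], [0, 0, 0], [0, 0, 0]])

```text
clock: 7.78
position: [415.6, -41.3, 47.4]
tcp_rot: [0.605, 0.796, -0.0, -0.0]
ft_force: [-0.2, 0.0, -0.9]
grip_width: 23.5
gripper_force: 29.8
```

send_rows(translation=[[0, 0, 0.015], [0, 0, 0.01], [0, 0, 0.008], [0, 0, 0], [0, 0, 0]], rot=[[0, 0, 0], [0, 0, 0], [0, 0, 0], [0, 0, 0], [0, 0, 0]])

```text
clock: 8.4
position: [415.7, -41.4, 41.2]
tcp_rot: [0.605, 0.796, 0.0, 0.0]
ft_force: [-0.6, 0.2, -1.2]
grip_width: 23.4
gripper_force: 29.8
```

send_rows(translation=[[0, 0, 0.006], [0, 0, 0.004], [0, 0, 0], [0, 0, 0]], rot=[[0, 0, 0], [0, 0, 0], [0, 0, 0], [0, 0, 0]])

```text
clock: 8.9
position: [415.8, -41.4, 39.6]
tcp_rot: [0.605, 0.796, -0.0, 0.0]
ft_force: [-3.1, 1.5, 8.8]
grip_width: 23.5
gripper_force: 29.8
```

send_rows(translation=[[0, 0, 0], [0, 0, 0], [0, 0, 0], [0, 0, 0], [0, 0, -0.1], [0, 0, -0.2], [0, 0, -0.25], [0, 0, -0.2], [0, 0.22, 0], [0, 0.24, 0], [0, 0.24, 0], [0, 0.24, 0], [0.02, 0.23, 0], [0, 0, 0], [0, 0, 0]], rot=[[0, 0, 0], [0, 0, 0], [0, 0, 0], [0, 0, 0], [0, 0, 0], [0, 0, 0], [0, 0, 0], [0, 0, 0], [0, 0, 0], [0, 0, 0], [0, 0, 0], [0, 0, 0], [0, 0, 0], [0, 0, 0], [0, 0, 0]], claw=0.6)

```text
clock: 10.78
position: [639.5, 24.8, 188.7]
tcp_rot: [0.605, 0.796, -0.0, -0.0]
ft_force: [0.4, 0.4, 0.1]
grip_width: 53.0
gripper_force: 0.0
```

Run:
```python
from h import *
f=capture('wrist');s=status.state();pickle.dump((f,s),open('f6.pkl','wb'));print(s['position'],s['tcp_rot'],s['grip_width'])
cv2.imwrite('pics/w6.png',cv2.resize(f['frame'][:,:,::-1],(800,600),interpolation=cv2.INTER_CUBIC))
```

```text
[639.39487332  24.62445342 189.18179584] [ 6.05563061e-01  7.95797271e-01 -1.98559143e-04 -2.08684302e-04] 52.87197557680225
```

View pics/w6.png

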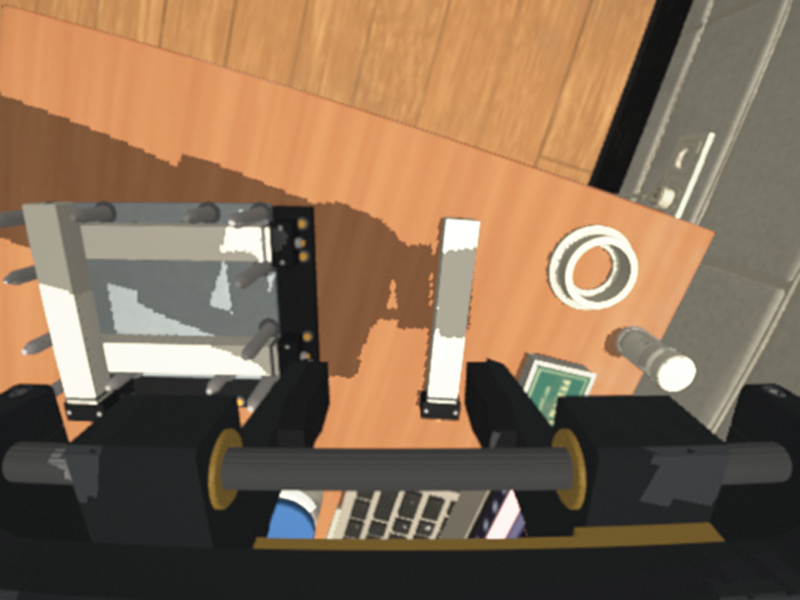

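The jig is at left with short_b seated between its pins and its cap at (85,408) outside them. short_a runs from (462,220) to (444,398), cap at (440,408), clear of the tin and holder. That was the tenth picture, so I continue with numbers only.

Run:
```python
from h import *
np.set_printoptions(precision=2,suppress=True)
f,s=pickle.load(open('f6.pkl','rb'))
print(bar(f,[np.array(u)*.7 for u in [(446,218),(479,221),(427,395),(461,398)]],20,-72,73.5))
# right top edge by gradient of white vs wood, saturation based
hsv=cv2.cvtColor(f['frame'],cv2.COLOR_RGB2HSV); S=hsv[:,:,1].astype(float)
w=(S<75).astype(np.uint8); w[:, :290]=0; w[:,345:]=0; w[:145]=0; w[272:]=0
n,l,st,c=cv2.connectedComponentsWithStats(w); i=1+np.argmax(st[1:,4]); print(st[i],c[i])
ys=range(160,270,10)
for r in ys:
    x=np.where(l[r]==i)[0]; print(r,x.min(),x.max(),tool(s,onz(f,(x.max()+.5,r),20)),tool(s,onz(f,(x.min()-.5,r),20)))
f0=pickle.load(open('f0.pkl','rb'))
print('height',tri((f0['wrist'],np.array((587,168))*.7),(f,np.array((479,220))*.7)),tri((f0['wrist'],np.array((598,325))*.7),(f,np.array((461,399))*.7)))
```

```text
(array([686.33,  13.53]), np.float64(-77.886469211662), 'len', np.float64(140.07045809865573), 'of', 145.5, 'w', np.float64(23.346784087700637), np.float64(27.488892551883275))
[ 298  152   38  120 2899] [316.06 210.84]
160 310 335 [ 39.66  58.56 169.15] [ 39.58  32.31 169.17]
170 309 333 [ 29.52  57.08 169.15] [ 29.46  31.61 169.17]
180 308 331 [ 19.2   55.59 169.15] [ 19.14  30.9  169.17]
190 307 330 [  8.67  55.11 169.15] [  8.63  30.17 169.17]
200 305 329 [ -2.07  54.63 169.15] [ -2.1   28.39 169.17]
210 304 328 [-13.04  54.15 169.15] [-13.06  27.63 169.16]
220 304 327 [-24.24  53.66 169.15] [-24.24  27.93 169.16]
230 302 325 [-35.68  52.08 169.15] [-35.68  26.07 169.16]
240 301 324 [-47.39  51.57 169.15] [-47.37  25.27 169.16]
250 300 323 [-59.37  51.06 169.15] [-59.34  24.46 169.16]
260 299 322 [-71.63  50.54 169.15] [-71.6   23.63 169.16]
height [682.97  83.13  21.94] [720.63 -63.12   4.16]
```

send_rows(translation=[[-0.045, 0.106, 0], [-0.045, 0.106, 0.1], [0, 0, 0.2], [0, 0, 0.2], [0, 0, 0.2], [0, 0, 0.1], [0, 0, 0.03], [0, 0, 0.01], [0, 0, 0]], rot=[[0, 0, 0], [0, 0, 0], [0, 0, 0.043], [0, 0, 0], [0, 0, 0], [0, 0, 0], [0, 0, 0], [0, 0, 0], [0, 0, 0]])

```text
clock: 11.95
position: [686.4, 18.8, 22.4]
tcp_rot: [0.632, 0.775, 0.0, 0.001]
ft_force: [0.1, 0.8, 0.3]
grip_width: 52.9
gripper_force: 0.0
```

Run:
```python
from h import *
np.set_printoptions(precision=2,suppress=True)
f=capture('wrist');s=status.state();pickle.dump((f,s),open('f7.pkl','wb'));print(s['clock'],s['position'],s['ft_force'])
z=20
S=cv2.cvtColor(f['frame'],cv2.COLOR_RGB2HSV)[:,:,1]; m=((S<75)).astype(np.uint8)
for r in range(60,250,15):
    x=np.where(m[r,200:360])[0]+200
    if len(x):
        sp=np.split(x,np.where(np.diff(x)>2)[0]+1); a=max(sp,key=len); print(r,a[0],a[-1],tool(s,onz(f,(a[0]-.5,r),z))[:2],tool(s,onz(f,(a[-1]+.5,r),z))[:2])
```

```text
12.0 [686.33  18.82  22.35] [-0.64  0.08  0.11]
150 252 296 [ 65.25 -11.18] [65.24  8.61]
165 247 300 [ 58.65 -13.58] [58.64 10.51]
180 248 299 [ 51.86 -13.34] [51.84 10.21]
195 248 299 [ 44.86 -13.55] [44.84 10.36]
210 249 298 [ 37.65 -13.31] [37.63 10.05]
225 249 298 [ 30.2  -13.53] [30.18 10.21]
240 249 298 [ 22.49 -13.77] [22.48 10.38]
```

send_rows(translation=[[0, -0.01, 0.013], [0, 0, 0]], rot=[[0, 0, 0], [0, 0, 0]])

```text
clock: 12.25
position: [683.7, 18.5, 18.5]
tcp_rot: [0.632, 0.775, -0.0, -0.0]
ft_force: [-0.1, 0.4, -1.3]
grip_width: 52.6
gripper_force: 0.0
```

send_rows(translation=[[0, 0, 0], [0, 0, 0], [0, 0, 0], [0, 0, 0], [0, 0, 0], [0, 0, 0]], rot=[[0, 0, 0], [0, 0, 0], [0, 0, 0], [0, 0, 0], [0, 0, 0], [0, 0, 0]], claw=0)

```text
clock: 13.0
position: [683.9, 18.5, 18.5]
tcp_rot: [0.632, 0.775, 0.0, 0.0]
ft_force: [0.9, 0.7, -0.4]
grip_width: 23.9
gripper_force: 30.0
```

send_rows(translation=[[0, 0, -0.05], [0, 0, -0.2], [0, 0, -0.2], [0, 0, -0.2], [0, -0.2, 0], [0, -0.2, 0], [0, -0.2, 0], [-0.004, -0.195, 0], [0, 0, 0], [0, 0, 0.1], [0, 0, 0], [0, 0, 0]], rot=[[0, 0, 0], [0, 0, 0], [0, 0, 0], [0, 0, 0], [0, 0, 0], [0, 0, 0], [0, 0, 0], [0, 0, 0], [0, 0, -0.034], [0, 0, 0], [0, 0, 0], [0, 0, 0]])

```text
clock: 14.5
position: [528.6, -14.3, 129.3]
tcp_rot: [0.611, 0.792, 0.0, 0.0]
ft_force: [-0.2, -0.6, -0.5]
grip_width: 23.8
gripper_force: 30.0
```

```bash
cat > look.py <<'E'
import sys
from h import *
np.set_printoptions(precision=2,suppress=True)
def held(f,s,dz,c0=280,thr=75,rows=range(60,260,12)):
    "edges of the held bar (low saturation run through col c0), top at TCP z+dz"
    g=cv2.cvtColor(f['frame'],cv2.COLOR_RGB2GRAY).astype(float); z=s['position'][2]+dz; o=[]
    g=cv2.GaussianBlur(g,(1,7),0)
    for r in rows:
        d=np.abs(np.gradient(g[r])); a=np.argmax(d[c0-42:c0-15])+c0-42; b=np.argmax(d[c0+12:c0+48])+c0+12
        L=tool(s,onz(f,(a,r),z));R=tool(s,onz(f,(b,r),z)); o.append((r,a,b,L[0],L[1],R[1],(L[1]+R[1])/2,R[1]-L[1]))
    return np.array(o)
E
python3 - <<'E'
from look import *
f=capture('wrist');s=status.state();pickle.dump((f,s),open('f8.pkl','wb'));print(s['clock'],s['position'],s['tcp_rot'],s['ft_force'],s['grip_width'])
print(held(f,s,1.5))
g=cv2.cvtColor(f['frame'],cv2.COLOR_RGB2GRAY); print(g[120:175:2,270].tolist(),g[120:175:2,285].tolist())
for a in [(58,63,46),(58,0,46)]: print('lane',tool(s,jig(*a)))
for a in [(39,63,46),(77,63,68),(-39,63,46),(-77,63,68)]: print(a,proj(f,jig(*a)))
f4,s4=pickle.load(open('f4.pkl','rb'));print(held(f4,s4,12.3))
E
```

```text
14.55 [528.62 -14.3  129.35] [0.61 0.79 0.   0.  ] [-0.69 -0.11  0.16] 23.761789836114932
[[ 60.   258.   307.   100.88  -7.55  11.82   2.14  19.37]
 [ 72.   239.   296.    96.49 -15.21   7.54  -3.84  22.75]
 [ 84.   253.   299.    91.95  -9.71   8.82  -0.45  18.53]
 [ 96.   262.   327.    87.36  -6.15  20.31   7.08  26.46]
 [108.   247.   319.    82.71 -12.38  17.22   2.42  29.6 ]
 [120.   260.   320.    77.94  -7.11  17.81   5.35  24.93]
 [132.   249.   295.    73.1  -11.81   7.49  -2.16  19.31]
 [144.   243.   310.    68.16 -14.5   13.94  -0.28  28.44]
 [156.   250.   324.    63.1  -11.65  20.12   4.23  31.77]
 [168.   249.   315.    57.93 -12.23  16.43   2.1   28.66]
 [180.   249.   315.    52.64 -12.38  16.62   2.12  29.  ]
 [192.   251.   304.    47.23 -11.64  11.93   0.14  23.57]
 [204.   252.   303.    41.68 -11.34  11.62   0.14  22.96]
 [216.   252.   306.    35.99 -11.49  13.14   0.82  24.63]
 [228.   252.   305.    30.16 -11.65  12.84   0.6   24.49]
 [240.   253.   303.    24.16 -11.34  12.08   0.37  23.42]
 [252.   253.   303.    17.99 -11.51  12.24   0.37  23.75]]
[160, 
[... 745 characters left out ...]
 243.   298.    77.92 -12.86   8.07  -2.39  20.93]
 [132.   251.   323.    73.46  -9.92  17.78   3.93  27.7 ]
 [144.   242.   297.    68.94 -13.54   7.85  -2.85  21.39]
 [156.   251.   312.    64.3  -10.16  13.83   1.84  23.99]
 [168.   241.   309.    59.57 -14.27  12.79  -0.74  27.06]
 [180.   252.   309.    54.72 -10.01  12.94   1.46  22.95]
 [192.   251.   309.    49.76 -10.55  13.09   1.27  23.63]
 [204.   251.   313.    44.68 -10.69  14.9    2.1   25.58]
 [216.   251.   313.    39.46 -10.83  15.08   2.12  25.92]
 [228.   251.   311.    34.12 -10.99  14.42   1.72  25.41]
 [240.   251.   314.    28.62 -11.14  15.9    2.38  27.05]
 [252.   251.   313.    22.97 -11.31  15.68   2.19  26.99]]
```

Run:
```python
from look import *
f,s=pickle.load(open('f6.pkl','rb'))
t=np.radians(14.2);Rm=np.array([[np.cos(t),np.sin(t)],[-np.sin(t),np.cos(t)]])
for q in [(25,206),(76,203),(68,401),(103,397),(66,418),(105,413)]: print(Rm@(onz(f,np.array(q)*.7,52)[:2]-J[:2]))
```

```text
[-66.83  70.44]
[-30.83  72.3 ]
[-68.28 -72.23]
[-39.56 -67.56]
[-73.54 -87.16]
[-40.87 -81.19]
```

send_rows(translation=[[0.013, -0.002, 0.05], [0, 0, 0.1], [0, 0, 0.1], [0, 0, 0.06], [0, 0, 0.03], [0, 0, 0.02], [0, 0, 0.01], [0, 0, 0], [0, 0, 0]], rot=[[0, 0, 0.011], [0, 0, 0], [0, 0, 0], [0, 0, 0], [0, 0, 0], [0, 0, 0], [0, 0, 0], [0, 0, 0], [0, 0, 0]])

```text
clock: 15.68
position: [527.4, -11.9, 54.8]
tcp_rot: [0.618, 0.786, 0.0, 0.0]
ft_force: [0.6, 0.1, -1.2]
grip_width: 23.8
gripper_force: 30.0
```

send_rows(translation=[[0, 0, 0.008], [0, 0, 0.006], [0, 0, 0.005], [0, 0, 0], [0, 0, 0]], rot=[[0, 0, 0], [0, 0, 0], [0, 0, 0], [0, 0, 0], [0, 0, 0]])

```text
clock: 16.3
position: [527.2, -11.9, 50.7]
tcp_rot: [0.618, 0.786, 0.0, 0.0]
ft_force: [1.2, 0.8, -0.1]
grip_width: 23.7
gripper_force: 30.0
```

send_rows(translation=[[0, 0, 0.004], [0, 0, 0], [0, 0, 0]], rot=[[0, 0, 0], [0, 0, 0], [0, 0, 0]])

```text
clock: 16.68
position: [527.3, -11.9, 50.5]
tcp_rot: [0.618, 0.786, 0.0, 0.0]
ft_force: [-2.8, -0.3, 6.0]
grip_width: 23.7
gripper_force: 30.0
```

send_rows(translation=[[0, 0, 0], [0, 0, 0], [0, 0, 0], [0, 0, 0], [0, 0, -0.1], [0, 0, -0.2], [0, 0, -0.25], [0, 0, -0.1], [-0.1, 0, 0], [-0.2, -0.06, 0], [0, 0, 0]], rot=[[0, 0, 0], [0, 0, 0], [0, 0, 0], [0, 0, 0], [0, 0, 0], [0, 0, 0], [0, 0, 0], [0, 0, 0], [0, 0, 0], [0, 0, 0], [0, 0, 0]], claw=0.6)

```text
clock: 18.05
position: [529.4, -75.8, 178.3]
tcp_rot: [0.619, 0.785, -0.001, -0.001]
ft_force: [0.1, 0.5, -0.1]
grip_width: 52.8
gripper_force: 0.0
```

Run:
```python
from look import *
f=capture('wrist');s=status.state();pickle.dump((f,s),open('f9.pkl','wb'));print(s['clock'],s['position'],s['tcp_rot'],s['grip_width'])
t=np.radians(14.2);Rm=np.array([[np.cos(t),np.sin(t)],[-np.sin(t),np.cos(t)]])
# rectify: sample the z=52 plane in jig coordinates (1 px = 1 mm) and find the white short bars
X,Y=np.meshgrid(np.arange(-110,111),np.arange(100,-111,-1))
uv=np.array([[proj(f,jig(x,y,52)) for x in range(-110,111)] for y in range(100,-111,-1)],np.float32)
im=cv2.remap(f['frame'],uv[...,0],uv[...,1],cv2.INTER_LINEAR); np.save('r9.npy',im)
g=cv2.cvtColor(im,cv2.COLOR_RGB2GRAY).astype(int);S=cv2.cvtColor(im,cv2.COLOR_RGB2HSV)[...,1]
for y in (55,40,20,0,-20,-40): 
    r=g[100-y]; print(y,'x 36..80:',r[146:191].tolist()); print('   x -80..-36:',r[30:75].tolist())
for x in (52,58,64,-52,-58,-64):
    c=g[:,110+x]; print(x,'y 80..60',c[20:41].tolist(),' y -60..-95',c[160:196].tolist())
```

```text
18.1 [529.38 -74.41 178.46] [ 0.62  0.79 -0.   -0.  ] 53.0215790464075
55 x 36..80: [70, 74, 75, 77, 78, 78, 73, 68, 62, 76, 170, 250, 254, 253, 253, 253, 253, 253, 253, 253, 253, 253, 253, 253, 253, 253, 253, 253, 253, 253, 253, 253, 254, 249, 183, 91, 78, 80, 90, 109, 129, 134, 121, 99, 92]
   x -80..-36: [163, 162, 162, 162, 162, 162, 162, 159, 155, 149, 163, 223, 247, 248, 247, 248, 248, 248, 248, 248, 248, 248, 248, 248, 248, 248, 248, 248, 248, 249, 249, 249, 250, 249, 214, 138, 110, 112, 116, 116, 112, 106, 103, 105, 108]
40 x 36..80: [253, 253, 253, 253, 253, 254, 254, 241, 209, 171, 213, 254, 254, 254, 253, 253, 253, 253, 253, 253, 253, 253, 253, 253, 253, 253, 253, 253, 253, 253, 253, 253, 253, 252, 251, 253, 253, 253, 253, 253, 254, 254, 254, 224, 161]
   x -80..-36: [94, 108, 137, 152, 155, 156, 155, 155, 156, 155, 153, 152, 155, 156, 156, 156, 156, 155, 155, 155, 155, 155, 154, 154, 166, 213, 245, 250, 249, 249, 249, 249, 249, 247, 212, 142, 116, 114, 115, 124, 184, 243, 251, 251, 251]
20 x 36..80: [202, 202, 202, 202, 200, 164, 118, 108, 107, 122, 215, 254, 254, 253, 25
[... 2855 characters left out ...]
6, 115, 146, 121, 62, 26, 21, 21, 22, 21, 20, 22, 21, 20, 21, 22, 22, 24, 36, 72, 111, 133, 152, 160, 160, 160]
-58 y 80..60 [156, 157, 157, 158, 158, 157, 157, 158, 198, 244, 248, 248, 248, 248, 248, 248, 248, 248, 248, 248, 248]  y -60..-95 [155, 155, 156, 156, 156, 156, 157, 153, 123, 81, 72, 106, 136, 114, 58, 26, 22, 22, 22, 21, 21, 22, 22, 22, 21, 21, 21, 23, 44, 96, 141, 155, 158, 158, 159, 160]
-64 y 80..60 [159, 159, 159, 158, 158, 159, 158, 161, 198, 242, 248, 248, 247, 247, 247, 247, 247, 247, 248, 248, 248]  y -60..-95 [156, 156, 156, 156, 156, 156, 157, 152, 119, 78, 73, 110, 138, 111, 52, 24, 21, 22, 22, 22, 21, 21, 22, 22, 23, 22, 21, 26, 52, 106, 149, 158, 157, 157, 157, 156]
```

send_rows(translation=[[-0.225, -0.086, 0], [-0.225, -0.086, 0], [-0.225, -0.086, 0], [-0.225, -0.086, 0], [-0.225, -0.086, 0], [0, 0, 0], [0, 0, 0], [0, 0, 0], [0, 0, 0], [0, 0, 0], [0, 0, 0], [0, 0, 0], [0, 0, 0], [0, 0, 0]], rot=[[0, 0, 0], [0, 0, 0], [0, 0, 0], [0, 0, 0], [0, 0, 0], [0, 0, -0.1035], [0, 0, -0.1035], [0, 0, -0.1035], [0, 0, -0.1035], [0, 0, -0.1035], [0, 0, -0.1035], [0, 0, -0.1035], [0, 0, 0], [0, 0, 0]])

```text
clock: 19.85
position: [499.5, -311.7, 179.5]
tcp_rot: [0.098, 0.995, 0.0, -0.0]
ft_force: [-0.5, -0.1, 0.2]
grip_width: 52.8
gripper_force: 0.0
```

```bash
cat >> look.py <<'E'
def rect(f,s,z,x0,x1,y0,y1,n=1):
    "tool-aligned top view on the plane at height z, 1 px=1 mm; row 0 = tool x1, col 0 = tool y0"
    from scipy.spatial.transform import Rotation as R
    M=R.from_quat(s['tcp_rot']); 
    def w(x,y):
        d=M.apply([x,y,0]); p=np.array(s['position'])+d; p[2]=z; return p
    uv=np.array([[proj(f,w(x,y)) for y in range(y0,y1+1)] for x in range(x1,x0-1,-1)],np.float32)
    return cv2.remap(f['frame'],uv[...,0],uv[...,1],cv2.INTER_LINEAR)
E
python3 - <<'E'
from look import *
f=capture('wrist');s=status.state();pickle.dump((f,s),open('f10.pkl','wb'));print(s['clock'],s['position'],s['tcp_rot'],s['joint_pos'])
im=rect(f,s,24,-70,110,-50,50); g=cv2.cvtColor(im,cv2.COLOR_RGB2GRAY).astype(int)
for x in range(105,-61,-15): print(x,g[110-x,20:81:2].tolist())
for y in (-8,0,8): print(y,'x110..70',g[0:41,50+y].tolist())
E
```

```text
19.9 [ 499.45 -311.73  179.56] [ 0.1  1.   0.  -0. ] [-0.76  0.52  1.4   0.    1.22 -2.13]
105 [160, 155, 149, 159, 163, 159, 156, 158, 163, 158, 142, 129, 112, 98, 95, 95, 95, 95, 94, 95, 95, 94, 93, 93, 94, 95, 94, 94, 94, 93, 93]
90 [179, 167, 164, 165, 166, 171, 171, 163, 164, 255, 254, 254, 254, 254, 254, 254, 254, 254, 254, 255, 247, 184, 164, 163, 151, 105, 103, 98, 104, 102, 103]
75 [102, 101, 97, 97, 93, 98, 103, 95, 127, 247, 255, 254, 254, 254, 254, 254, 254, 254, 254, 254, 248, 181, 184, 175, 172, 175, 181, 130, 102, 125, 121]
60 [102, 108, 105, 113, 109, 110, 111, 109, 110, 158, 167, 166, 167, 167, 166, 167, 166, 166, 166, 165, 179, 113, 136, 135, 99, 103, 106, 110, 101, 101, 96]
45 [100, 100, 96, 102, 98, 97, 98, 103, 100, 158, 167, 166, 167, 166, 167, 166, 167, 167, 166, 167, 160, 108, 106, 106, 105, 103, 105, 101, 99, 99, 105]
30 [100, 99, 100, 99, 97, 101, 103, 103, 102, 159, 166, 166, 166, 165, 166, 165, 166, 166, 166, 166, 160, 101, 104, 100, 101, 101, 99, 99, 101, 104, 107]
15 [99, 100, 103, 102, 104, 102, 103, 102, 100, 148, 166, 166, 165, 165, 166, 166, 166, 166
[... 783 characters left out ...]
 253, 253, 253, 253, 218, 184, 186, 183, 191, 184, 180, 189, 188, 178]
-8 x110..70 [95, 95, 95, 100, 107, 129, 159, 174, 174, 170, 165, 165, 166, 166, 165, 157, 144, 168, 236, 255, 254, 254, 254, 254, 254, 254, 254, 254, 254, 254, 254, 254, 254, 254, 254, 254, 254, 255, 253, 238, 185]
0 x110..70 [95, 95, 95, 95, 95, 95, 96, 95, 100, 126, 147, 164, 170, 172, 174, 167, 133, 149, 236, 255, 254, 254, 254, 254, 254, 254, 254, 254, 254, 254, 254, 254, 254, 254, 254, 254, 254, 254, 254, 254, 254]
8 x110..70 [94, 96, 95, 94, 94, 95, 96, 98, 100, 100, 97, 95, 97, 117, 140, 160, 155, 157, 236, 255, 255, 254, 254, 254, 254, 254, 254, 254, 254, 254, 254, 254, 254, 254, 254, 254, 254, 254, 254, 254, 254]
```

send_rows(translation=[[0, -0.005, 0.1], [0, 0, 0.2], [0, 0, 0.2], [0, 0, 0.18], [0, 0, 0.08], [0, 0, 0.025], [0, 0, 0]], rot=[[0, 0, 0], [0, 0, 0], [0, 0, 0], [0, 0, 0], [0, 0, 0], [0, 0, 0], [0, 0, 0]])

```text
clock: 20.78
position: [499.6, -313.3, 23.8]
tcp_rot: [0.097, 0.995, -0.0, 0.001]
ft_force: [0.5, 0.3, 0.9]
grip_width: 52.8
gripper_force: 0.0
```

send_rows(translation=[[0, 0, 0], [0, 0, 0], [0, 0, 0], [0, 0, 0], [0, 0, 0], [0, 0, 0]], rot=[[0, 0, 0], [0, 0, 0], [0, 0, 0], [0, 0, 0], [0, 0, 0], [0, 0, 0]], claw=0)

```text
clock: 21.52
position: [499.3, -313.0, 23.3]
tcp_rot: [0.097, 0.995, -0.0, 0.0]
ft_force: [-0.7, 1.3, 5.6]
grip_width: 23.7
gripper_force: 30.0
```

send_rows(translation=[[0, 0, -0.05], [0, 0, -0.2], [0, 0, -0.2], [0, 0, -0.19], [0.0785, 0.26, 0], [0.0785, 0.26, 0], [0.0785, 0.26, 0], [0.0785, 0.26, 0], [0.0785, 0.26, 0], [0.0785, 0.256, 0], [0, 0, 0], [0, 0, 0], [0, 0, 0], [0, 0, 0], [0, 0, 0]], rot=[[0, 0, 0], [0, 0, 0], [0, 0, 0], [0, 0, 0], [0, 0, 0], [0, 0, 0], [0, 0, 0], [0, 0, 0], [0, 0, 0], [0, 0, 0], [0, 0, -0.094], [0, 0, -0.094], [0, 0, -0.093], [0, 0, 0], [0, 0, 0]])

```text
clock: 23.4
position: [466.7, 10.6, 151.0]
tcp_rot: [-0.122, 0.993, -0.0, 0.0]
ft_force: [0.3, 1.3, -0.8]
grip_width: 23.7
gripper_force: 30.0
```

```bash
cat > hl.py <<'E'
import sys
from look import *
name,yl=sys.argv[1],float(sys.argv[2])
f=capture('wrist');s=status.state();pickle.dump((f,s),open(name,'wb'));print(s['clock'],s['position'],s['tcp_rot'],s['ft_force'],s['grip_width'])
z=s['position'][2]+.7
im=rect(f,s,z,20,110,-30,30); g=cv2.cvtColor(im,cv2.COLOR_RGB2GRAY).astype(int)
for x in (100,95,90,85,80,70,60,50,40,30): print(x,'y-18..-6',g[110-x,12:25].tolist(),'y6..18',g[110-x,36:49].tolist())
for y in (-5,0,5): print(y,'x104..80',g[6:31,30+y].tolist())
for a in [(-77,yl,68),(0,yl,68),(77,yl,68)]: print('lane',tool(s,jig(*a)))
# pin tips check: patch on plane 68 about predicted tips
for a in [(-77,63),(-77,25),(-77,-25),(-77,-63)]: print(a,proj(f,jig(*a,68)))
E
python3 hl.py f11.pkl 44
```

```text
23.45 [466.74  10.57 151.01] [-0.12  0.99 -0.    0.  ] [ 0.26 -1.03 -1.42] 23.541853940521598
100 y-18..-6 [95, 95, 95, 96, 96, 97, 97, 97, 97, 97, 97, 97, 96] y6..18 [93, 93, 93, 92, 92, 93, 94, 93, 93, 93, 94, 93, 91]
95 y-18..-6 [93, 93, 93, 93, 93, 97, 155, 166, 165, 166, 166, 166, 165] y6..18 [95, 96, 96, 97, 97, 96, 96, 96, 96, 97, 97, 96, 95]
90 y-18..-6 [91, 92, 92, 93, 113, 136, 231, 254, 254, 254, 254, 254, 254] y6..18 [254, 254, 254, 254, 254, 234, 106, 93, 94, 95, 94, 95, 95]
85 y-18..-6 [87, 88, 89, 89, 89, 89, 225, 254, 254, 253, 253, 254, 254] y6..18 [254, 254, 254, 254, 254, 243, 162, 164, 164, 163, 156, 129, 117]
80 y-18..-6 [103, 104, 105, 105, 90, 108, 216, 253, 253, 253, 253, 254, 254] y6..18 [254, 254, 254, 254, 254, 247, 227, 114, 156, 162, 162, 161, 162]
70 y-18..-6 [160, 161, 161, 161, 160, 158, 147, 165, 165, 165, 165, 165, 164] y6..18 [254, 254, 254, 254, 254, 245, 162, 161, 161, 153, 98, 94, 95]
60 y-18..-6 [106, 107, 106, 106, 105, 106, 137, 164, 165, 165, 165, 164, 165] y6..18 [165, 165, 165, 164, 165, 151, 89, 89, 90, 89, 88, 89, 88]
50 y-18..-6 [109, 10
[... 288 characters left out ...]
, 202, 202, 202, 202, 202, 160, 163, 164, 164, 164, 163, 164] y6..18 [163, 163, 164, 163, 164, 153, 172, 167, 167, 166, 166, 166, 165]
-5 x104..80 [93, 94, 95, 96, 97, 97, 96, 95, 156, 167, 164, 114, 245, 254, 254, 254, 254, 254, 254, 254, 254, 254, 254, 254, 254]
0 x104..80 [94, 92, 93, 94, 95, 96, 97, 96, 96, 95, 94, 109, 248, 254, 254, 254, 254, 254, 254, 254, 254, 254, 254, 254, 254]
5 x104..80 [91, 93, 94, 93, 94, 95, 96, 97, 97, 96, 95, 101, 196, 254, 254, 254, 254, 254, 254, 254, 254, 254, 254, 254, 254]
lane [81.28 -0.29 83.01]
lane [ 4.28 -0.07 83.01]
lane [-72.72   0.15  83.01]
(-77, 63) [305.06 115.12]
(-77, 25) [249.83 115.33]
(-77, -25) [177.79 116.17]
(-77, -63) [124.31 117.23]
```

Run:
```python
from look import *
f,s=pickle.load(open('f11.pkl','rb'))
g=cv2.cvtColor(f['frame'],cv2.COLOR_RGB2GRAY)
for c,r in [(178,116),(124,117)]:
    print(c-14,r-10);
    for i in range(r-10,r+16,2): print(i,' '.join('%3d'%v for v in g[i,c-14:c+22]))
for a in [(-77,-25,12),(-77,-63,12)]: print(proj(f,jig(*a)))
```

```text
164 106
106 251 251 251 251 251 251 251 251 251 251 251 251 252 252 252 253 253 240 171 116 108 109 107 105 100  95  93  93  91  91  89  85  82  81  81  86
108 251 251 251 251 251 251 251 251 251 251 251 252 252 252 248 243 238 211 148 110 104 104 105 103 101  96  96  90  80  72  68  64  65  64  65  65
110 251 251 251 251 251 251 251 251 251 251 252 249 230 183 140 118 112 105  97  96  95  94  94  93  94  94  93  90  85  85  83  82  80  76  74  72
112 251 251 251 251 251 251 251 251 251 252 247 216 147 114 108 107 103 101  98  98  94  92  89  90  89  90  89  89  90  90  90  89  90  89  89  89
114 251 251 251 251 251 251 251 251 251 250 235 203 161 130 124 120 108  99  95  93  90  88  86  84  84  84  84  83  84  84  85  85  86  85  85  85
116 251 251 251 251 251 251 251 251 251 250 236 215 170 134 125 122 108  93  89  88  87  85  84  82  81  80  80  81  81  81  83  80  81  82  81  82
118 250 251 251 251 251 251 251 251 251 252 246 204 135 108 108 100  89  85  85  84  84  83  80  80  79  80  80  80  81  80  81  80  80  81  79  79
120 251 251 251 251 251 251 251 251 251 251 252 247 217 
[... 2095 characters left out ...]
  70  90  93  93  92  91  88  85  81  79  82  81  81  81  80  79  78  79  76
125  49  73  83  68  51  46  48  49  49  51  49  41  28  18  13  15  14  13  18  17  21  23  24  24  26  24  25  28  26  27  27  27  26  26  27  27
127 121 193 208 184 123  63  46  47  50  50  50  43  31  45  88 110  89  74  74  78 107 144 156 157 159 163 166 165 157 163 174 178 179 183 184 186
129  97 165 197 183 129  68  45  49  49  51  50  44  52 146 244 248 192 129 119 151 221 249 251 250 250 250 250 250 250 250 250 250 250 250 251 251
131  43  48  54  53  46  46  47  48  49  50  50  45  49 147 247 250 212 137 118 153 223 250 250 249 249 250 250 250 250 250 250 250 250 250 250 251
[198.53 116.97]
[155.74 117.66]
```

send_rows(translation=[[0, 0.001, 0.1], [0, 0, 0.1], [0, 0, 0.08], [0, 0, 0.05], [0, 0, 0.03], [0, 0, 0.02], [0, 0, 0], [0, 0, 0]], rot=[[0, 0, 0], [0, 0, 0], [0, 0, 0], [0, 0, 0], [0, 0, 0], [0, 0, 0], [0, 0, 0], [0, 0, 0]])

```text
clock: 24.45
position: [466.9, 10.8, 75.2]
tcp_rot: [-0.123, 0.992, -0.0, 0.0]
ft_force: [-0.1, -0.2, -1.3]
grip_width: 23.5
gripper_force: 30.0
```

send_rows(translation=[[0, 0, 0.006], [0, 0, 0.005], [0, 0, 0.004], [0, 0, 0], [0, 0, 0]], rot=[[0, 0, 0], [0, 0, 0], [0, 0, 0], [0, 0, 0], [0, 0, 0]])

```text
clock: 25.08
position: [466.7, 10.8, 71.9]
tcp_rot: [-0.123, 0.992, 0.0, -0.0]
ft_force: [0.8, 0.5, -0.9]
grip_width: 23.6
gripper_force: 30.0
```

send_rows(translation=[[0, 0, 0.004], [0, 0, 0.002], [0, 0, 0], [0, 0, 0]], rot=[[0, 0, 0], [0, 0, 0], [0, 0, 0], [0, 0, 0]])

```text
clock: 25.58
position: [466.8, 10.8, 71.2]
tcp_rot: [-0.123, 0.992, -0.0, 0.0]
ft_force: [-2.7, 1.4, 6.8]
grip_width: 23.6
gripper_force: 30.0
```

send_rows(translation=[[0, 0, 0], [0, 0, 0], [0, 0, 0], [0, 0, 0], [0, 0, -0.1], [0, 0, -0.2], [0, 0, -0.25], [0.049, -0.24, 0], [0.049, -0.241, 0], [0.049, -0.241, 0], [0.049, -0.241, 0], [0.049, -0.241, 0], [0.049, -0.241, 0], [0.049, -0.241, 0], [0.049, -0.24, 0], [0, 0, 0], [0, 0, 0], [0, 0, 0], [0, 0, 0], [0, 0, 0]], rot=[[0, 0, 0], [0, 0, 0], [0, 0, 0], [0, 0, 0], [0, 0, 0], [0, 0, 0], [0, 0, 0], [0, 0, 0], [0, 0, 0], [0, 0, 0], [0, 0, 0], [0, 0, 0], [0, 0, 0], [0, 0, 0], [0, 0, 0], [0, 0, 0.103], [0, 0, 0.103], [0, 0, 0.102], [0, 0, 0], [0, 0, 0]], claw=0.6)

```text
clock: 28.08
position: [485.0, -381.8, 180.7]
tcp_rot: [0.116, 0.993, 0.0, -0.0]
ft_force: [-0.2, -0.6, -0.2]
grip_width: 52.9
gripper_force: 0.0
```

Run:
```python
from look import *
f=capture('wrist');s=status.state();pickle.dump((f,s),open('f12.pkl','wb'));print(s['clock'],s['position'],s['tcp_rot'])
im=rect(f,s,24,-70,110,-50,50); g=cv2.cvtColor(im,cv2.COLOR_RGB2GRAY).astype(int)
for x in range(105,-61,-15): print(x,g[110-x,20:81:2].tolist())
for y in (-8,0,8): print(y,'x110..70',g[0:41,50+y].tolist())
```

```text
28.125 [ 485.03 -381.87  180.67] [ 0.12  0.99  0.   -0.  ]
105 [164, 177, 169, 166, 168, 161, 164, 163, 158, 160, 159, 163, 166, 136, 94, 84, 91, 94, 95, 97, 94, 93, 100, 97, 94, 99, 97, 101, 101, 100, 92]
90 [170, 176, 175, 179, 174, 175, 176, 171, 167, 230, 254, 254, 254, 254, 254, 254, 254, 254, 254, 254, 254, 212, 168, 121, 106, 101, 100, 102, 100, 96, 92]
75 [107, 104, 97, 101, 103, 102, 102, 105, 151, 243, 254, 254, 254, 254, 254, 254, 254, 254, 254, 254, 254, 191, 178, 166, 160, 155, 169, 164, 147, 99, 97]
60 [111, 105, 103, 103, 99, 104, 102, 102, 96, 153, 163, 162, 162, 162, 162, 162, 166, 234, 254, 254, 252, 156, 165, 155, 105, 88, 96, 103, 97, 94, 89]
45 [101, 101, 107, 101, 98, 91, 98, 96, 102, 156, 162, 162, 162, 162, 162, 162, 162, 163, 162, 162, 147, 102, 105, 98, 99, 96, 92, 97, 100, 93, 95]
30 [101, 111, 100, 98, 99, 99, 93, 99, 116, 158, 161, 161, 161, 161, 161, 161, 161, 162, 161, 162, 142, 94, 96, 94, 93, 96, 94, 94, 97, 97, 98]
15 [98, 97, 96, 95, 97, 97, 96, 101, 121, 160, 161, 161, 161, 161, 161, 160, 162, 161, 161, 162, 122, 97, 90, 94, 93, 101, 105, 101, 96, 
[... 720 characters left out ...]
, 251, 252, 239, 165, 169, 166, 157, 166, 165, 171, 174, 178, 182, 178]
-8 x110..70 [88, 94, 118, 133, 148, 163, 171, 177, 180, 185, 190, 187, 177, 168, 168, 175, 175, 171, 225, 254, 254, 254, 254, 254, 254, 254, 254, 254, 254, 254, 254, 254, 254, 254, 254, 254, 254, 254, 254, 254, 252]
0 x110..70 [89, 90, 90, 87, 86, 84, 82, 90, 114, 137, 163, 173, 177, 179, 183, 185, 179, 168, 211, 254, 254, 254, 254, 254, 254, 254, 254, 254, 254, 254, 254, 254, 254, 254, 254, 254, 254, 254, 254, 254, 254]
8 x110..70 [91, 91, 91, 88, 93, 97, 97, 97, 99, 99, 96, 96, 95, 103, 138, 162, 172, 166, 199, 252, 254, 254, 254, 254, 254, 254, 254, 254, 254, 254, 254, 254, 254, 254, 254, 254, 254, 254, 254, 254, 254]
```

Run:
```python
from look import *
f,s=pickle.load(open('f12.pkl','rb'));f2=pickle.load(open('f2.pkl','rb'))['wrist']
for q in [(497,309),(560,300),(629,292)]: print(tool(s,onz(f2,np.array(q)/2+[80,40],15)))
im=rect(f,s,12,-70,30,-70,-10); g=cv2.cvtColor(im,cv2.COLOR_RGB2GRAY).astype(int)
for x in range(25,-66,-8): print(x,'y -70..-20',g[30-x,0:51:2].tolist())
```

```text
[  9.44 -48.49 165.66]
[-28.83 -48.27 165.66]
[-70.73 -49.15 165.66]
25 y -70..-20 [93, 94, 93, 91, 92, 92, 88, 99, 102, 100, 100, 99, 98, 101, 98, 95, 94, 101, 99, 96, 103, 107, 99, 102, 99, 102]
17 y -70..-20 [93, 93, 93, 93, 94, 94, 96, 101, 100, 95, 94, 94, 93, 97, 102, 93, 92, 95, 96, 95, 99, 99, 98, 98, 99, 100]
9 y -70..-20 [94, 94, 93, 93, 92, 92, 91, 88, 46, 46, 47, 39, 43, 89, 99, 104, 100, 102, 102, 102, 98, 92, 96, 93, 96, 93]
1 y -70..-20 [90, 89, 90, 91, 91, 91, 88, 90, 42, 47, 50, 42, 41, 88, 92, 96, 96, 101, 96, 100, 99, 99, 97, 94, 92, 97]
-7 y -70..-20 [109, 126, 121, 100, 103, 124, 114, 90, 53, 64, 77, 54, 49, 147, 157, 127, 102, 102, 100, 96, 96, 92, 98, 101, 94, 102]
-15 y -70..-20 [160, 160, 161, 160, 160, 160, 147, 155, 72, 79, 83, 63, 54, 129, 174, 183, 184, 189, 176, 173, 123, 101, 98, 96, 93, 97]
-23 y -70..-20 [160, 160, 161, 161, 161, 161, 165, 96, 70, 84, 89, 74, 51, 68, 158, 165, 165, 175, 171, 179, 174, 161, 138, 111, 98, 94]
-31 y -70..-20 [162, 161, 161, 161, 161, 162, 150, 97, 71, 84, 86, 76, 51, 77, 166, 175, 177, 179, 192, 187, 181, 175, 173, 167, 179, 180]
-39 y -70..-20 [165, 166, 166, 166, 166, 166, 158, 92, 69, 84, 90, 79, 52, 69, 174, 191, 181, 178, 180, 173, 180, 178, 164, 176, 179, 181]
-47 y -70..-20 [163, 162, 163, 162, 161, 161, 158, 102, 68, 82, 85, 78, 51, 67, 164, 173, 173, 168, 166, 168, 174, 183, 181, 177, 172, 173]
-55 y -70..-20 [161, 161, 159, 160, 158, 157, 149, 106, 67, 83, 87, 77, 53, 76, 179, 194, 194, 185, 180, 176, 173, 175, 176, 180, 187, 194]
-63 y -70..-20 [54, 90, 95, 94, 94, 94, 95, 63, 55, 81, 86, 80, 54, 78, 181, 192, 195, 186, 193, 173, 177, 180, 179, 176, 170, 173]
```

send_rows(translation=[[0, -0.005, 0.1], [0, 0, 0.15], [0, 0, 0.15], [0, 0, 0.15], [0, 0, 0.1], [0, 0, 0.05], [0, 0, 0], [0, 0, 0]], rot=[[0, 0, 0.01], [0, 0, 0], [0, 0, 0], [0, 0, 0], [0, 0, 0], [0, 0, 0], [0, 0, 0], [0, 0, 0]], claw=0.42)

```text
clock: 29.12
position: [485.1, -383.2, 41.7]
tcp_rot: [0.126, 0.992, -0.001, 0.001]
ft_force: [-0.2, 1.1, -0.9]
grip_width: 36.8
gripper_force: 0.0
```

Run:
```python
from look import *
f=capture('wrist');s=status.state();print(s['clock'],s['position'],s['tcp_rot'],s['grip_width'])
im=rect(f,s,24,15,100,-30,30); g=cv2.cvtColor(im,cv2.COLOR_RGB2GRAY).astype(int)
for x in (85,70,55,40,30,20): print(x,'y-20..-6',g[100-x,10:25].tolist(),'y6..20',g[100-x,36:51].tolist())
```

```text
29.175 [ 485.14 -383.18   41.68] [ 0.13  0.99 -0.    0.  ] 36.88826822207447
85 y-20..-6 [207, 213, 210, 213, 178, 159, 118, 120, 172, 191, 191, 191, 191, 190, 191] y6..20 [191, 191, 191, 191, 191, 155, 114, 109, 98, 108, 100, 111, 119, 101, 111]
70 y-20..-6 [112, 123, 124, 115, 117, 114, 115, 131, 254, 255, 255, 255, 255, 255, 255] y6..20 [191, 191, 192, 191, 191, 158, 128, 130, 124, 117, 118, 114, 103, 115, 119]
55 y-20..-6 [112, 103, 101, 119, 111, 112, 118, 122, 178, 191, 190, 190, 191, 190, 190] y6..20 [253, 252, 255, 255, 255, 248, 187, 201, 209, 190, 195, 202, 200, 204, 189]
40 y-20..-6 [112, 105, 117, 107, 110, 115, 118, 123, 180, 191, 191, 190, 191, 191, 191] y6..20 [190, 190, 190, 190, 189, 153, 111, 123, 116, 122, 125, 116, 133, 131, 123]
30 y-20..-6 [117, 118, 122, 123, 115, 113, 129, 137, 180, 191, 191, 190, 190, 190, 190] y6..20 [191, 190, 190, 191, 189, 149, 123, 114, 125, 122, 113, 118, 114, 109, 119]
20 y-20..-6 [112, 110, 115, 110, 103, 118, 115, 121, 178, 189, 189, 189, 190, 189, 190] y6..20 [189, 189, 189, 189, 188, 148, 110, 109, 103, 100, 112, 103, 102, 114, 113]
```

send_rows(translation=[[0, 0, 0.06], [0, 0, 0.032], [0, 0, 0]], rot=[[0, 0, 0], [0, 0, 0], [0, 0, 0]])

```text
clock: 29.55
position: [484.7, -382.7, 21.8]
tcp_rot: [0.126, 0.992, 0.0, -0.0]
ft_force: [0.3, -0.9, 0.7]
grip_width: 36.6
gripper_force: 0.0
```

send_rows(translation=[[0, 0, 0], [0, 0, 0], [0, 0, 0], [0, 0, 0], [0, 0, 0]], rot=[[0, 0, 0], [0, 0, 0], [0, 0, 0], [0, 0, 0], [0, 0, 0]], claw=0)

```text
clock: 30.18
position: [484.8, -382.8, 22.3]
tcp_rot: [0.126, 0.992, 0.0, -0.0]
ft_force: [-0.2, 0.8, -1.7]
grip_width: 23.9
gripper_force: 30.0
```

send_rows(translation=[[0, 0, -0.05], [0, 0, -0.2], [0, 0, -0.2], [0, 0, -0.19], [0.0615, 0.249, 0], [0.0615, 0.249, 0], [0.0615, 0.249, 0], [0.0615, 0.249, 0], [0.0615, 0.249, 0], [0.0615, 0.249, 0], [0, 0, 0], [0, 0, 0], [0, 0, 0], [0, 0, 0], [0, 0, 0]], rot=[[0, 0, 0], [0, 0, 0], [0, 0, 0], [0, 0, 0], [0, 0, 0], [0, 0, 0], [0, 0, 0], [0, 0, 0], [0, 0, 0], [0, 0, 0], [0, 0, -0.106], [0, 0, -0.106], [0, 0, -0.106], [0, 0, 0], [0, 0, 0]])

```text
clock: 32.05
position: [487.9, -75.1, 150.7]
tcp_rot: [-0.122, 0.993, -0.0, 0.0]
ft_force: [-0.3, -0.2, -1.2]
grip_width: 24.0
gripper_force: 30.0
```

```bash
python3 hl.py f13.pkl -44
```

```text
32.1 [487.87 -75.13 150.56] [-0.12  0.99 -0.    0.  ] [-0.27 -0.07 -0.5 ] 24.04213232011074
100 y-18..-6 [88, 90, 91, 91, 92, 92, 93, 93, 94, 93, 93, 93, 93] y6..18 [93, 93, 94, 94, 94, 93, 93, 93, 93, 93, 93, 93, 93]
95 y-18..-6 [90, 90, 89, 89, 90, 89, 90, 90, 90, 89, 124, 148, 161] y6..18 [95, 93, 92, 93, 92, 92, 92, 92, 92, 92, 92, 92, 92]
90 y-18..-6 [93, 93, 92, 93, 93, 91, 187, 254, 254, 254, 254, 254, 254] y6..18 [254, 254, 254, 254, 254, 254, 166, 88, 89, 90, 90, 90, 90]
85 y-18..-6 [92, 93, 93, 93, 94, 91, 206, 253, 254, 254, 254, 254, 254] y6..18 [254, 254, 254, 254, 254, 254, 174, 162, 125, 104, 93, 90, 89]
80 y-18..-6 [27, 28, 28, 28, 79, 112, 137, 164, 165, 164, 164, 169, 190] y6..18 [254, 254, 254, 254, 254, 253, 226, 128, 182, 199, 198, 199, 199]
70 y-18..-6 [26, 76, 158, 85, 92, 157, 147, 163, 165, 166, 165, 165, 165] y6..18 [163, 165, 180, 253, 254, 254, 168, 160, 159, 158, 168, 234, 254]
60 y-18..-6 [22, 22, 27, 28, 27, 59, 125, 164, 165, 166, 166, 165, 165] y6..18 [165, 166, 165, 165, 166, 160, 116, 107, 106, 106, 106, 105, 104]
50 y-18..-6 [26, 26, 26, 25, 27, 31
[... 269 characters left out ...]
4, 64, 64, 65, 65, 66, 150, 164, 164, 164, 164, 164, 164] y6..18 [164, 164, 164, 164, 164, 155, 186, 199, 200, 200, 200, 198, 195]
-5 x104..80 [92, 93, 93, 92, 91, 135, 157, 163, 160, 160, 157, 95, 215, 253, 254, 254, 254, 254, 254, 254, 254, 254, 254, 254, 207]
0 x104..80 [93, 92, 93, 94, 93, 91, 92, 92, 137, 163, 161, 116, 213, 254, 254, 254, 254, 254, 254, 254, 254, 254, 254, 254, 254]
5 x104..80 [94, 93, 93, 94, 93, 93, 92, 92, 93, 93, 91, 97, 208, 254, 254, 254, 254, 254, 254, 254, 254, 254, 254, 254, 254]
lane [80.76 -0.04 82.54]
lane [ 3.76  0.2  82.56]
lane [-73.24   0.44  82.58]
(-77, 63) [431.33 116.71]
(-77, 25) [377.67 116.08]
(-77, -25) [305.45 115.82]
(-77, -63) [250.16 116.05]
```

send_rows(translation=[[0, 0.002, 0.1], [0, 0, 0.1], [0, 0, 0.08], [0, 0, 0.05], [0, 0, 0.03], [0, 0, 0.02], [0, 0, 0], [0, 0, 0]], rot=[[0, 0, 0], [0, 0, 0], [0, 0, 0], [0, 0, 0], [0, 0, 0], [0, 0, 0], [0, 0, 0], [0, 0, 0]])

```text
clock: 33.1
position: [488.0, -74.8, 74.7]
tcp_rot: [-0.123, 0.992, -0.0, 0.0]
ft_force: [0.1, 0.3, -1.1]
grip_width: 23.9
gripper_force: 30.0
```

send_rows(translation=[[0, 0, 0.007], [0, 0, 0.005], [0, 0, 0.005], [0, 0, 0.002], [0, 0, 0], [0, 0, 0]], rot=[[0, 0, 0], [0, 0, 0], [0, 0, 0], [0, 0, 0], [0, 0, 0], [0, 0, 0]])

```text
clock: 33.85
position: [487.8, -74.7, 70.5]
tcp_rot: [-0.123, 0.992, 0.0, 0.0]
ft_force: [-0.3, -1.0, -0.7]
grip_width: 23.9
gripper_force: 30.0
```

send_rows(translation=[[0, 0, 0.004], [0, 0, 0.002], [0, 0, 0], [0, 0, 0]], rot=[[0, 0, 0], [0, 0, 0], [0, 0, 0], [0, 0, 0]])

```text
clock: 34.35
position: [487.9, -74.7, 70.0]
tcp_rot: [-0.123, 0.992, -0.0, 0.0]
ft_force: [-4.2, 0.7, 8.7]
grip_width: 23.4
gripper_force: 30.0
```

send_rows(translation=[[0, 0, 0], [0, 0, 0], [0, 0, 0], [0, 0, 0], [0, 0, -0.1], [0, 0, -0.2], [0, 0, -0.25], [0, 0, -0.25], [-0.2, 0.1, 0], [-0.2, 0.1, 0], [0, 0, 0], [0, 0, 0]], rot=[[0, 0, 0], [0, 0, 0], [0, 0, 0], [0, 0, 0], [0, 0, 0], [0, 0, 0], [0, 0, 0], [0, 0, 0], [0, 0, 0], [0, 0, 0], [0, 0, 0], [0, 0, 0]], claw=0.6)

```text
clock: 35.85
position: [555.1, -16.6, 229.0]
tcp_rot: [-0.123, 0.992, 0.0, -0.0]
ft_force: [0.1, -0.6, -0.6]
grip_width: 52.7
gripper_force: 0.0
```

Run:
```python
from look import *
f=capture('wrist');s=status.state();pickle.dump((f,s,capture('scene'),capture('side')),open('f14.pkl','wb'));print(s['clock'],s['position'],s['ft_force'],s['grip_width'])
def R(z):
    uv=np.array([[proj(f,jig(x,y,z)) for x in range(-110,121)] for y in range(80,-81,-1)],np.float32)
    return cv2.cvtColor(cv2.remap(f['frame'],uv[...,0],uv[...,1],cv2.INTER_LINEAR),cv2.COLOR_RGB2GRAY).astype(int)
g=R(72)
for yl in (44,-44):
    for x in (-80,-60,-30,0,30,60,80): print(yl,x,'upper +16..+8',g[80-yl-16:80-yl-7,110+x].tolist(),'lower -8..-16',g[80-yl+8:80-yl+17,110+x].tolist())
    for d in (-6,0,6): print('  end x-94..-82',g[80-yl+d,16:29].tolist(),'cap x 80..110',g[80-yl+d,190:221].tolist())
```

```text
35.9 [555.   -16.85 229.21] [-0.76 -1.    0.3 ] 52.90867133150235
44 -80 upper +16..+8 [93, 92, 91, 91, 109, 151, 161, 161, 161] lower -8..-16 [164, 164, 164, 156, 126, 103, 98, 93, 91]
44 -60 upper +16..+8 [161, 161, 161, 159, 152, 155, 160, 161, 162] lower -8..-16 [164, 163, 164, 158, 131, 109, 123, 151, 161]
44 -30 upper +16..+8 [90, 88, 78, 70, 95, 149, 162, 162, 162] lower -8..-16 [203, 223, 232, 235, 194, 133, 131, 154, 148]
44 0 upper +16..+8 [162, 161, 160, 167, 173, 167, 162, 161, 161] lower -8..-16 [253, 253, 254, 250, 207, 139, 131, 152, 150]
44 30 upper +16..+8 [111, 96, 88, 91, 120, 150, 161, 161, 161] lower -8..-16 [162, 162, 162, 154, 128, 110, 127, 151, 149]
44 60 upper +16..+8 [159, 158, 159, 158, 159, 160, 159, 159, 164] lower -8..-16 [160, 160, 160, 152, 124, 108, 126, 149, 158]
44 80 upper +16..+8 [163, 163, 164, 164, 158, 155, 155, 155, 155] lower -8..-16 [156, 157, 157, 150, 121, 79, 47, 30, 23]
  end x-94..-82 [90, 93, 93, 94, 93, 103, 134, 158, 161, 161, 161, 161, 161] cap x 80..110 [156, 143, 132, 139, 192, 240, 236, 165, 100, 78, 78, 78, 76, 75, 74, 73, 72, 
[... 1410 characters left out ...]
94..-82 [160, 161, 161, 160, 158, 165, 223, 251, 251, 251, 251, 251, 251] cap x 80..110 [165, 169, 149, 142, 197, 243, 236, 163, 98, 79, 80, 80, 79, 78, 76, 76, 75, 73, 72, 71, 69, 74, 102, 138, 161, 165, 164, 163, 161, 160, 160]
  end x-94..-82 [161, 160, 159, 157, 155, 168, 223, 250, 251, 251, 251, 251, 251] cap x 80..110 [156, 142, 127, 130, 189, 241, 235, 162, 96, 77, 77, 77, 76, 76, 74, 73, 72, 71, 70, 68, 67, 79, 129, 188, 215, 212, 193, 171, 160, 160, 162]
  end x-94..-82 [160, 158, 157, 156, 155, 167, 221, 249, 250, 250, 250, 250, 250] cap x 80..110 [157, 137, 95, 74, 96, 132, 125, 84, 42, 34, 53, 70, 74, 73, 72, 71, 70, 69, 68, 66, 65, 71, 99, 136, 157, 161, 160, 160, 161, 162, 162]
```

```bash
python3 -c "
from station import order
print(order.finish_job())"
```

```text
the job is handed in; nothing more can be done
None
```

I stacked all four bars and handed the job in at about 36 s: each measured centred in its lane at full depth, caps outside the pins on the ledge sides, and nothing else should have been touched, though I did not re-check the bystanders in a final picture.

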